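Make ready the embossing bed

TASK

Make the embossing bed ready: with the scraper block, sweep every wood chip along the ledge and off its left end into the tray, without picking chips up. Once the ledge is clear, lay the gauge bar flat on it, parallel to the die block, 40 mm in front of it and midway along, and plug each die standing ready on the bench fully home in a pocket of its own shape (any free one). Leave the scraper standing on its cork mat, and do not disturb the bottle, the jar or the glue pot.

Things in the scene. Friction and masses are not known exactly. Their poses are not given: they have to be found in the camera images.
- bed: iron bed of a leather-embossing press, fixed, 250 (its x, front to back) by 330 mm (y), origin at the centre of its underside. From front (-x) to back: a rail 15 mm deep, 40 mm high; a smooth ledge 125 mm deep (x -110 to +15), top at 30 mm, open at both y ends; a steel die block 100 mm deep (x +15 to +115), top at 55 mm, with four pockets in a row along y
- ledge (a point): centre of the ledge's top surface, 30 mm above the bench; axes as the bed's (the ledge runs along y, 165 mm to each end, and is 62.5 mm wide to each side)
- pocket_1 (a point): centre of the mouth of an oblong pocket, 69 mm (x) by 43 mm (y), 25 mm deep, in the top of the die block; axes as the bed's. The pockets are 85 mm apart along y
- pocket_2 (a point): centre of the mouth of a square pocket, 49 by 49 mm, 25 mm deep; axes as the bed's
- pocket_3 (a point): an oblong pocket like pocket_1
- pocket_4 (a point): a square pocket like pocket_2
- tray: shallow open aluminium tray for waste, fixed, 160 mm (x) by 120 mm (y) by 26 mm high, walls 3 mm, on the bench 4 mm beyond the ledge's left (+y) end and square with the bed; its rim is 4 mm lower than the ledge. Origin at the centre of its underside
- mat: cork mat, fixed, 150 mm (x) by 70 mm (y) by 4 mm thick: the scraper's place. Origin at the centre of its underside
- gauge_bar: aluminium gauge bar, a plain bar 160 mm long (x), 30 mm wide (y), 30 mm tall, 0.4 kg, with ruler ticks on top; lies on the bench to the left, in front of the tray. Origin at the centre of its underside. Its place is on the ledge, lengthwise along y
- scraper: scraper block, dark wood with a steel shoe, a plain block 105 mm long (x), 26 mm thick (y), 60 mm tall (z), 0.25 kg; stands on its steel edge along the middle of the mat. Origin at the centre of its underside
- border_die_1: border die: beech block with an oblong engraved brass face on a steel foot. Upper body 80 (x) by 50 (y) mm, from z = 22 to 48 mm, 2 mm relief on top; below it the foot, 66 by 40 mm, 22 mm tall, 1.5 mm play all round in an oblong pocket. Origin at the centre of the foot's underside, z up; stands on its foot; about 0.45 kg. Home: the body's shoulder rests on the die block. May be absent
- border_die_2: border die: beech block with an oblong engraved brass face on a steel foot. Upper body 80 (x) by 50 (y) mm, from z = 22 to 48 mm, 2 mm relief on top; below it the foot, 66 by 40 mm, 22 mm tall, 1.5 mm play all round in an oblong pocket. Origin at the centre of the foot's underside, z up; stands on its foot; about 0.45 kg. Home: the body's shoulder rests on the die block. May be absent
- rosette_die_1: rosette die: beech block with a square engraved brass face on a steel foot. Upper body 56 by 56 mm, from z = 22 to 48 mm, 4 mm relief on top; below it the foot, 46 by 46 mm, 22 mm tall, 1.5 mm play all round in a square pocket. Origin at the centre of the foot's underside, z up; stands on its foot; about 0.45 kg. Home: the body's shoulder rests on the die block. May be absent
- rosette_die_2: rosette die: beech block with a square engraved brass face on a steel foot. Upper body 56 by 56 mm, from z = 22 to 48 mm, 4 mm relief on top; below it the foot, 46 by 46 mm, 22 mm tall, 1.5 mm play all round in a square pocket. Origin at the centre of the foot's underside, z up; stands on its foot; about 0.45 kg. Home: the body's shoulder rests on the die block. May be absent
- chip_1: loose hard wood chip lying on the ledge, 32 to 40 mm long (x), 18 to 24 mm wide (y), 8 to 10 mm thick, 15 g; origin at the centre of its underside. May be absent
- chip_2: loose hard wood chip lying on the ledge, 32 to 40 mm long (x), 18 to 24 mm wide (y), 8 to 10 mm thick, 15 g; origin at the centre of its underside. May be absent
- chip_3: loose hard wood chip lying on the ledge, 32 to 40 mm long (x), 18 to 24 mm wide (y), 8 to 10 mm thick, 15 g; origin at the centre of its underside. May be absent
- chip_4: loose hard wood chip lying on the ledge, 32 to 40 mm long (x), 18 to 24 mm wide (y), 8 to 10 mm thick, 15 g; origin at the centre of its underside. May be absent
- chip_5: loose hard wood chip lying on the ledge, 32 to 40 mm long (x), 18 to 24 mm wide (y), 8 to 10 mm thick, 15 g; origin at the centre of its underside. May be absent
- bottle: small amber bottle of lacquer with a blue cap, 44 mm across, 85 mm tall, standing behind the bed; not part of the job
- jar: low jar of colour, 64 mm across, 50 mm tall, standing behind the bed; not part of the job
- pot: small copper glue pot, 72 mm across, 55 mm tall, standing to the left behind the bed; not part of the job
Mind the look-alikes: they are no part of the job. Leave any purple or turquoise look-alike of the border_die_1 alone.

How it is judged:
On the way, in this order (a step that is already met when the one before it is completed fails the run):
1. the scraper block is brought down on the ledge (x of scraper in the frame of ledge between -0.03 and 0.03 m and y of scraper in the frame of ledge between -0.18 and 0.18 m and z of scraper in the frame of ledge between -0.004 and 0.009 m), for 0.1 s.
2. every chip has been swept into the tray (x of chip_1 in the frame of tray between -0.08 and 0.08 m and y of chip_1 in the frame of tray between -0.06 and 0.06 m and z of each of chip_1, chip_2, chip_3, chip_4, chip_5 in the frame of tray below 0.035 m and x of chip_2 in the frame of tray between -0.08 and 0.08 m and y of chip_2 in the frame of tray between -0.06 and 0.06 m and x of chip_3 in the frame of tray between -0.08 and 0.08 m and y of chip_3 in the frame of tray between -0.06 and 0.06 m and x of chip_4 in the frame of tray between -0.08 and 0.08 m and y of chip_4 in the frame of tray between -0.06 and 0.06 m and x of chip_5 in the frame of tray between -0.08 and 0.08 m and y of chip_5 in the frame of tray between -0.06 and 0.06 m), for 0.2 s.
3. every die is plugged fully home in a pocket of its shape and the gauge bar lies in its place on the ledge (((horizontal distance between border_die_1 and pocket_1 below 0.004 m and z of border_die_1 in the frame of pocket_1 below -0.0195 m) or (horizontal distance between border_die_1 and pocket_3 below 0.004 m and z of border_die_1 in the frame of pocket_3 below -0.0195 m)) and angle between each of border_die_1, border_die_2, rosette_die_1, rosette_die_2's own z axis and vertical below 0.06 rad and ((horizontal distance between border_die_2 and pocket_1 below 0.004 m and z of border_die_2 in the frame of pocket_1 below -0.0195 m) or (horizontal distance between border_die_2 and pocket_3 below 0.004 m and z of border_die_2 in the frame of pocket_3 below -0.0195 m)) and ((horizontal distance between rosette_die_1 and pocket_2 below 0.004 m and z of rosette_die_1 in the frame of pocket_2 below -0.0195 m) or (horizontal distance between rosette_die_1 and pocket_4 below 0.004 m and z of rosette_die_1 in the frame of pocket_4 below -0.0195 m)) and ((horizontal distance between rosette_die_2 and pocket_2 below 0.004 m and z of rosette_die_2 in the frame of pocket_2 below -0.0195 m) or (horizontal distance between rosette_die_2 and pocket_4 below 0.004 m and z of rosette_die_2 in the frame of pocket_4 below -0.0195 m)) and x of gauge_bar in the frame of ledge between -0.0015 and 0.0165 m and y of gauge_bar in the frame of ledge between -0.025 and 0.025 m and z of gauge_bar in the frame of ledge below 0.004 m and angle between the x axis of gauge_bar and the y axis of bed, either way round below 0.07 rad), for 0.2 s.
At the end, for the whole second after the job is handed in: all chips in the tray; each die in a pocket of its shape, upright, shoulder within 2.5 mm of the block; gauge bar flat on the ledge, parallel within 4 degrees, gap 40 mm give or take 9, centred within 25 mm; scraper upright, its middle within 45 by 30 mm of the mat's; all at rest (all of step 2 and all of step 3 and x of scraper in the frame of mat between -0.045 and 0.045 m and y of scraper in the frame of mat between -0.03 and 0.03 m and z of scraper in the frame of mat below 0.01 m and angle between scraper's own z axis and vertical below 0.1 rad and linear speed of each of border_die_1, border_die_2, rosette_die_1, rosette_die_2, chip_1, chip_2, chip_3, chip_4, chip_5, scraper, gauge_bar below 0.03 m/s); the robot touches nothing.
It fails at once if a chip is lifted off the ledge with the fingers ((contact force between the fingers and chip_1 above 0.3 N and height (world z) of chip_1 above 0.055 m) or (contact force between the fingers and chip_2 above 0.3 N and height (world z) of chip_2 above 0.055 m) or (contact force between the fingers and chip_3 above 0.3 N and height (world z) of chip_3 above 0.055 m) or (contact force between the fingers and chip_4 above 0.3 N and height (world z) of chip_4 above 0.055 m) or (contact force between the fingers and chip_5 above 0.3 N and height (world z) of chip_5 above 0.055 m)).
It fails at once if the bottle, jar or glue pot is shifted by more than 30 mm or tipped (distance of any of bottle, jar, pot from where it was at the start of the episode above 0.03 m or angle between any of bottle, jar, pot's own z axis and vertical above 0.5 rad).
Of border_die_1, border_die_2, rosette_die_1, rosette_die_2 only 2 to 4 are there at a start; the rules pass over those that are not, and their reading is None.
Of chip_1, chip_2, chip_3, chip_4, chip_5 only 3 to 5 are there at a start; the rules pass over those that are not, and their reading is None.
At some moment in a run one of border_die_1, border_die_2, rosette_die_1, rosette_die_2 may be knocked a few centimetres aside while the robot is not near it.
It also fails if it takes over 210 s, if anything falls off the work surface, if the arm or the gripper's body presses on something with over 40 N, if the wrist force passes 120 N, or if a joint passes its speed limit or range.

ROBOT

A 7-joint arm with a two-finger parallel gripper is mounted at the origin on the work surface. World frame = base frame: x ahead of the robot, y to its left, z up, the work surface at z = 0. Lengths are in m, angles in rad, forces in N, time in s.
With the tool pointing down it reaches from about 0.4 to 0.85 m from the base axis. Payload 4.5 kg.
Tool frame: the origin (TCP) lies between the finger pads; the fingertips stand r.tip_reach ahead of it and the grasp point (between the pads) lies 3 mm ahead of it (r.tip_reach is the distance from the TCP to the fingertips, in m); z points along the fingers, y is the line along which they close (so a half turn about z gives the same grasp; the last joint's range is limited). The gripper opens to 88 mm and grips with 3 to 60 N. Pads are 18 mm wide; open, the fingers measure 123 mm over their backs; the gripper's body (75 mm by 187 mm) begins 45 mm behind the grasp point.
Start: joints at [-1.128, 0.689, -0.195, 1.565, 0.157, 0.902, -0.215], TCP at [0.248, 0.574, 0.261] pointing down, gripper open.
Joint ranges: [-3.01, 3.01], [-0.46, 2.08], [-1.47, 1.51], [0.13, 2.56], [-1, 4.14], [0.04, 2.09], [-2.66, 2.66]. Speed limits (rad/s): [2.57, 2.57, 3.14, 3.14, 3.14, 3.14, 3.14].

INTERFACE

Orientations are given as a unit quaternion [x, y, z, w].
In Python, from plant import r gives the robot as it stands.
- The arm moves only by the tool step_arm, never from a script. Its argument "motion" is a list of rows, each an object with "dp": the shift along the tool's x, y, z in mm, a list of three; "twist": the turn, a rotation vector about the tool's x, y, z in rad, a list of three; "hand": the opening, from -1 (shut) to 1 (fully open). In form: [{"dp": [dx, dy, dz], "twist": [rx, ry, rz], "hand": hand}, ...]. A call has 1 to 5 rows; each row is the pose to reach, as a shift and turn from the pose commanded when the call began, along the tool's axes at that moment; what a row does not reach only later rows make up. A row lasts 1/8 s, in which the tool goes at most 62.5 mm and 10.7 degrees, less where a joint would pass 70% of its speed; a pose out of reach is approached as far as the arm can. A call with a gripper value outside its range is refused whole. The fingers move at their own pace and stop on an object; "force" is the grip in N (left out, the last holds). Time passes only in rows, so rows that repeat a pose let the fingers close. It gives the time, the measured TCP pose, the force, the opening and the grip force at its end, in the units of the state.
- r.get_state(): the state, without advancing time (a new reading comes with each control period).
- r.snapshot(name): name is "scene" or "top"; returns a dict with "pixels" (480x640x3 uint8, red, green, blue), "depth" (480x640 float32, m along the optical axis (not along the pixel's ray), 0 where there is no reading), "fx", "fy", "cx", "cy" (pixels), "xyz" and "orientation" of the camera in the world. Camera axes: x right, y down, z forward; pixel columns grow to the right and rows downward; lengths in m; the calibration is good to about 2 mm. A picture is of the moment at which its call begins.
- r.finish_job(): hands the job in; it is judged then, once.
Trained networks look in the newest picture that a camera, given by its name, has taken for a name from the list of things; names that differ only in an ending like _2 or _b are one class to them, and where a whole thing is asked for, a point or a joint stands for the part that bears it (a point fixed in the world has none). Each returns a list of dicts, best first, with "score" (0 to 1); they miss things now and then, are a little off and sometimes report something else, mostly with a low value. They report only what shows in the picture. A call takes as long as a camera call. They do not tell look-alikes from the thing itself.
- r.search_frame(camera, thing): "at" ([x, y, z] in m, in the coordinates of the camera as it stood for that picture, good to about 4 mm: the middle of the surface that is visible of it).
The state is a dict: "clock": time; "q": joint angles; "qd": joint speeds; "joint_torque": joint torques, N m; "tool_pos": TCP position; "eef_rot": TCP orientation; "contact_force": force on the tool from outside, world axes, zero at the start; "moment": the same for the moment, N m; "opening": opening from 0.0 (shut) to 1.0 (fully open); "finger_force": force on a finger pad.
Only numpy, scipy, OpenCV 4.12 (cv2) and the standard library are available. Lean on these libraries where they do the work, as an engineer would, in place of code of your own. Each camera call takes 0.05 s, during which the arm holds its last target. There are 200 camera calls.

## Working session

There is one attempt and no reset: what is moved stays moved. The work goes in short steps, Python scripts to look and compute and a tool call to move; the robot and the scene stay as the last step left them, time stands still between calls to the robot, and variables do not carry over. Pictures are saved under pics/ and viewed, at most 14 in all, crops included, and the job is handed in when it is done.

Besides the shell and the picture viewer there is one more tool, called after "Request:" in YAML: its name, and indented under it one key for each argument. step_arm: Moves the arm, as the interface text tells. Its arguments: {"type":"object","properties":{"motion":{"type":"array"},"force":{"type":"number"}},"required":["motion"]}

```bash
mkdir -p pics; ls; cat > h.py <<'E'
import numpy as np, cv2
from scipy.spatial.transform import Rotation as R
from plant import r
def snap(n,f=None):
    s=r.snapshot(n)
    if f: cv2.imwrite('pics/'+f+'.png',s['pixels'][:,:,::-1])
    return s
def cloud(s):
    v,u=np.mgrid[:480,:640]; d=s['depth'].astype(float)
    p=np.stack([(u-s['cx'])/s['fx']*d,(v-s['cy'])/s['fy']*d,d],-1)
    w=p@R.from_quat(s['orientation']).as_matrix().T+s['xyz']; w[d==0]=np.nan
    return w
def toworld(s,p): return R.from_quat(s['orientation']).apply(p)+s['xyz']
def pix(s,w):
    p=R.from_quat(s['orientation']).inv().apply(np.array(w)-s['xyz'])
    return (p[0]/p[2]*s['fx']+s['cx'],p[1]/p[2]*s['fy']+s['cy'])
def find(s,cam,things):
    for t in things:
        for d in r.search_frame(cam,t):
            if d['score']>.2:
                w=toworld(s,d['at']); print(t,round(d['score'],2),w.round(3),np.round(pix(s,w)))
E
python3 - <<'E'
from h import *
for c in ('scene','top'):
    s=snap(c,c+'0'); print(c,s['xyz'],s['orientation'],s['fx'])
    find(s,c,['bed','tray','mat','gauge_bar','scraper','border_die_1','rosette_die_1','chip_1','bottle','jar','pot'])
st=r.get_state(); print(st, r.tip_reach)
E
```

```text
pics
scene [1.28183099 0.27916975 1.06419805] [ 0.53799914  0.77295488 -0.27835928 -0.18871618] 580.1964897436178
bed 0.83 [0.607 0.093 0.033] [355. 295.]
tray 0.64 [0.493 0.008 0.039] [336. 244.]
mat 0.66 [ 0.444 -0.376  0.002] [199. 199.]
gauge_bar 0.96 [0.361 0.295 0.03 ] [472. 238.]
scraper 0.66 [ 0.431 -0.385  0.05 ] [195. 181.]
scraper 0.44 [0.507 0.319 0.003] [467. 297.]
scraper 0.35 [ 0.443 -0.376  0.003] [199. 198.]
border_die_1 0.97 [ 0.257 -0.322  0.047] [248. 144.]
border_die_1 0.95 [ 0.373 -0.061  0.048] [325. 198.]
border_die_1 0.81 [ 0.319 -0.19   0.047] [285. 171.]
border_die_1 0.67 [ 0.576 -0.344  0.05 ] [180. 227.]
border_die_1 0.59 [ 0.444 -0.224  0.048] [252. 201.]
rosette_die_1 0.94 [ 0.569 -0.241  0.05 ] [222. 236.]
rosette_die_1 0.93 [ 0.672 -0.226  0.054] [206. 271.]
rosette_die_1 0.69 [0.61  0.096 0.031] [356. 297.]
chip_1 0.51 [0.494 0.154 0.039] [397. 262.]
chip_1 0.4 [ 0.67  -0.226  0.05 ] [207. 271.]
bottle 0.83 [ 0.776 -0.135  0.056] [222. 322.]
jar 0.69 [0.793 0.046 0.052] [302. 358.]
pot 0.85 [0.684 0.363 0.041] [475. 364.]
pot 0.35 [0.547 0.213 0.041]
[... 1336 characters left out ...]
q': array([-1.12817111,  0.68908944, -0.19461755,  1.56530566,  0.15730472,
        0.90250494, -0.2150892 ]), 'qd': array([ 0.00168075,  0.00035564, -0.00096626, -0.000681  , -0.00036533,
        0.00049647, -0.00054778]), 'joint_torque': array([ 6.41910046e-04, -5.27492559e+01, -1.26705576e+00, -1.53747725e+01,
       -5.19919500e-02, -7.14373618e-04,  2.06925625e-05]), 'tool_pos': array([0.2484339 , 0.57352216, 0.26074825]), 'eef_rot': array([ 2.02967387e-01,  9.79185497e-01,  3.94131867e-05, -5.40632736e-07]), 'contact_force': array([-0.26990715, -0.98358306,  0.34234574]), 'moment': array([-0.03038362,  0.02907409,  0.02986078]), 'finger_force': 0.0, 'opening': 1.0017014817903882} 0.022
```

View pics/top0.png

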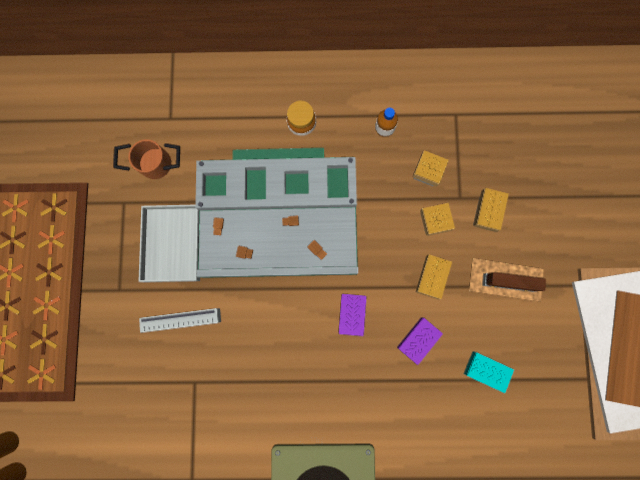

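View pics/scene0.png

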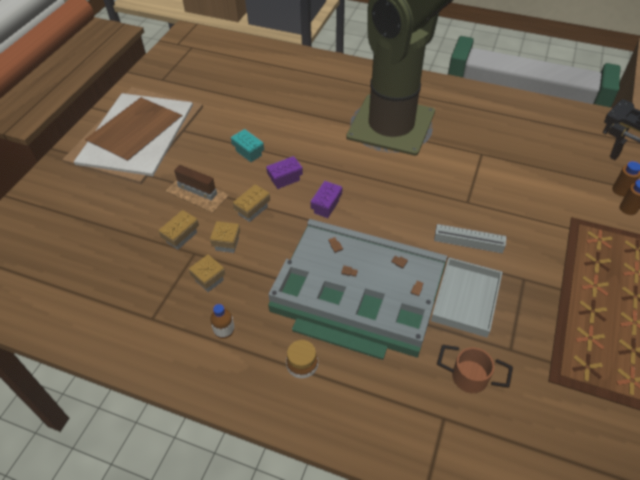

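Top picture: the scraper is the dark block at (515,282) on the cork mat. Four chips lie at (218,226), (245,252), (290,221) and (317,250).
- **Dies:** beech dies stand at (431,167) and (438,218), both rosette, and at (492,210) and (434,276), both border.
- **Look-alikes, to leave alone:** purple at (352,315) and (420,341), turquoise at (490,372).
- **Scraper candidates:** the dark block (515,282), the brown board (625,350) and the pot (146,158). I choose (515,282), the block standing on cork.

I'll measure precisely and take one close crop.

```bash
cat >> h.py <<'E'
def plane_xy(s,z):
    v,u=np.mgrid[:480,:640]
    d=np.stack([(u-s['cx'])/s['fx'],(v-s['cy'])/s['fy'],np.ones(u.shape)],-1)@R.from_quat(s['orientation']).as_matrix().T
    t=(z-s['xyz'][2])/d[...,2]; return (d*t[...,None]+s['xyz'])[...,:2]
def rect(s,W,seed,zlo,zhi,zpl,rad=.08):
    """component of points zlo<z<zhi nearest seed, its rectangle on plane zpl: centre, size, yaw of long side"""
    P=plane_xy(s,zpl); m=(W[...,2]>zlo)&(W[...,2]<zhi)&(np.hypot(P[...,0]-seed[0],P[...,1]-seed[1])<rad)
    n,l,st,c=cv2.connectedComponentsWithStats(m.astype(np.uint8))
    if n<2: return None
    k=1+np.argmax(st[1:,4]); q=P[l==k].astype(np.float32)
    (cx,cy),(a,b),_=cv2.minAreaRect(q*1000); bx=cv2.boxPoints(((cx,cy),(a,b),_))
    e=bx[1]-bx[0]; f=bx[2]-bx[1]; e=e if np.hypot(*e)>np.hypot(*f) else f
    return dict(c=(np.array([cx,cy])/1000).round(4),m=q.mean(0).round(4),size=np.round(sorted([a,b]),1),yaw=round(np.degrees(np.arctan2(e[1],e[0]))%180,1),n=len(q))
SEED=dict(b1=(.567,-.350),b2=(.435,-.229),r1=(.549,-.237),r2=(.654,-.232))
def dies(s,W):
    for k,v in SEED.items(): print(k,rect(s,W,v,.0445,.058,.048,.06))
def block(s,W):
    P=plane_xy(s,.055); m=(abs(W[...,2]-.055)<.006)&(P[...,0]>.55)&(P[...,0]<.73)&(P[...,1]>-.12)&(P[...,1]<.3)
    n,l,st,c=cv2.connectedComponentsWithStats(m.astype(np.uint8)); k=1+np.argmax(st[1:,4]); m=(l==k).astype(np.uint8)
    q=P[m>0].astype(np.float32)*1000; print('block',cv2.minAreaRect(q))
    cs,h=cv2.findContours(m,cv2.RETR_CCOMP,cv2.CHAIN_APPROX_NONE)
    for c,hh in zip(cs,h[0]):
        if hh[3]>=0 and cv2.contourArea(c)>100:
            f=np.zeros_like(m); cv2.drawContours(f,[c],-1,1,-1); f[m>0]=0
            g=P[f>0].astype(np.float32)*1000; print('pocket',g.mean(0).round(1),cv2.minAreaRect(g))
def plan(goal,yaw=None):
    """dp in tool axes (mm) and twist about tool z (rad) to a goal with tool down and tool y at yaw deg"""
    st=r.get_state(); T=R.from_quat(st['eef_rot']); M=T.as_matrix()
    dp=T.inv().apply(np.array(goal)-st['tool_pos'])*1000
    ty=np.degrees(np.arctan2(M[1,1],M[0,1])); out='dp %s |%.0f|'%(dp.round(1),np.linalg.norm(dp))
    if yaw is not None:
        d=(yaw-ty+90)%180-90; out+=' toolyaw %.1f turn %.1f deg'%(ty,d)
        # level + yaw goal
        a=np.radians(ty+d); y=np.array([np.cos(a),np.sin(a),0]); z=np.array([0,0,-1.]); x=np.cross(y,z)
        out+=' twist %s'%(T.inv()*R.from_matrix(np.stack([x,y,z],1))).as_rotvec().round(4)
    print(out,'q7 %.2f'%st['q'][6],'pos',st['tool_pos'].round(4),'open',round(st['opening'],3),'t',st['clock'])
E
python3 - <<'E'
from h import *
for c in ('top','scene'):
    s=snap(c); W=cloud(s); print(c); dies(s,W); block(s,W)
    print('scraper',rect(s,W,(.423,-.38),.055,.075,.064)); print('bar',rect(s,W,(.355,.29),.022,.04,.03,.11))
    print('tray',rect(s,W,(.51,.325),.018,.034,.026,.11))
    if c=='top':
        x=cv2.resize(s['pixels'][140:320,390:570,::-1],(600,600),interpolation=cv2.INTER_CUBIC); cv2.imwrite('pics/crop1.png',x)
        hole=(np.isnan(W[...,2])).sum(); print('nan',hole)
        for y in np.arange(-.09,.28,.04):
            P=plane_xy(s,.03); k=(abs(P[...,1]-y)<.01)&(abs(P[...,0]-.53)<.03); print(round(y,2),np.nanmedian(W[k][:,2]).round(4))
        print('ledge',rect(s,W,(.52,.09),.024,.036,.03,.25))
    m=None
plan((.423,-.38,.2),0)
E
```

```text
top
b1 {'c': array([ 0.5723, -0.3523]), 'm': array([ 0.5722, -0.353 ], dtype=float32), 'size': array([50.7, 80.1]), 'yaw': np.float32(164.2), 'n': 918}
b2 {'c': array([ 0.4357, -0.2285]), 'm': array([ 0.4354, -0.2291], dtype=float32), 'size': array([50.3, 79.3]), 'yaw': np.float32(161.2), 'n': 963}
r1 {'c': array([ 0.5539, -0.2413]), 'm': array([ 0.554 , -0.2416], dtype=float32), 'size': array([55.6, 56.5]), 'yaw': np.float32(101.9), 'n': 726}
r2 {'c': array([ 0.6624, -0.2315]), 'm': array([ 0.6626, -0.2318], dtype=float32), 'size': array([55.3, 56.8]), 'yaw': np.float32(156.4), 'n': 686}
block ((632.110595703125, 90.57076263427734), (101.99114990234375, 330.37078857421875), 0.4443351924419403)
pocket [630.8 217.3] ((630.7120361328125, 217.21841430664062), (46.99473190307617, 45.6483154296875), 1.1045212745666504)
pocket [631.9  47.9] ((630.911376953125, 47.9105224609375), (45.49176025390625, 48.929256439208984), 89.68109893798828)
pocket [631.5 132.1] ((632.183837890625, 132.51182556152344), (66.56388092041016, 41.50779724121094), 0.4094454050064087)
pocket [632.9 -36.7] ((632.83215
[... 1909 characters left out ...]
((632.41552734375, -37.313819885253906), (68.91574096679688, 41.60226821899414), 0.5971531867980957)
scraper {'c': array([ 0.4278, -0.3877]), 'm': array([ 0.427 , -0.3881], dtype=float32), 'size': array([ 33.1, 109.7]), 'yaw': np.float32(82.1), 'n': 385}
bar {'c': array([0.3573, 0.29  ]), 'm': array([0.3555, 0.2906], dtype=float32), 'size': array([ 40.2, 159.7]), 'yaw': np.float32(96.5), 'n': 833}
tray {'c': array([0.5147, 0.3172]), 'm': array([0.5154, 0.3199], dtype=float32), 'size': array([119.8, 166.9]), 'yaw': np.float32(0.5), 'n': 578}
dp [-539.2 -805.6   60.7] |971| toolyaw 66.6 turn -66.6 deg twist [ 0.000e+00 -1.000e-04  1.162e+00] q7 -0.22 pos [0.2484 0.5735 0.2607] open 1.001 t 1.3
```

View pics/crop1.png

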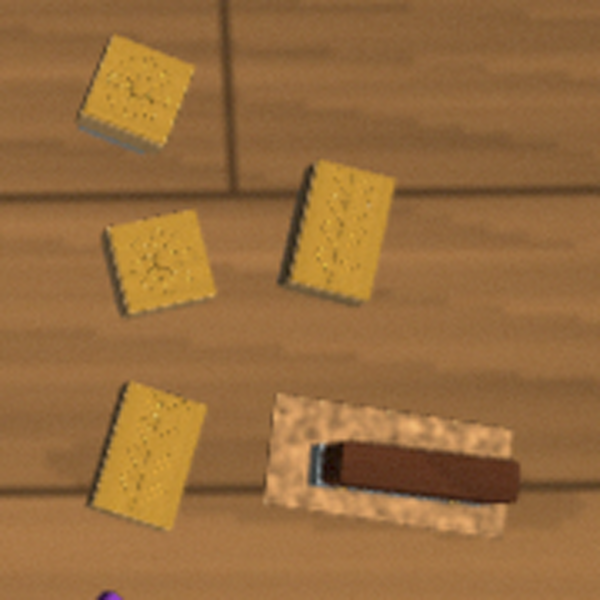

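The crop confirms it: dark scraper on cork at crop (420,470), and four beech dies, rosettes at (137,90) and (160,262), borders at (345,230) and (150,455). Moving now.

Request:
step_arm:
  motion:
    - {"dp": [-190, -149, -20], "twist": [0, 0, 0], "hand": 1}
    - {"dp": [-190, -149, -20], "twist": [0, 0, 0], "hand": 1}
    - {"dp": [-190, -149, -20], "twist": [0, 0, 0], "hand": 1}
    - {"dp": [-190, -149, -20], "twist": [0, 0, 0], "hand": 1}
    - {"dp": [-190, -149, -20], "twist": [0, 0, 0], "hand": 1}

```text
clock: 1.92
tool_pos: [0.3666, 0.3564, 0.2811]
eef_rot: [0.207, 0.978, -0.001, 0.001]
contact_force: [0.0, 1.4, -0.8]
opening: 1.0
finger_force: 0.0
```

Request:
step_arm:
  motion:
    - {"dp": [-190, -149, -20], "twist": [0, 0, 0], "hand": 1}
    - {"dp": [-190, -149, -20], "twist": [0, 0, 0], "hand": 1}
    - {"dp": [-190, -149, -20], "twist": [0, 0, 0], "hand": 1}
    - {"dp": [-190, -149, -20], "twist": [0, 0, 0], "hand": 1}
    - {"dp": [-190, -149, -20], "twist": [0, 0, 0], "hand": 1}

```text
clock: 2.55
tool_pos: [0.4809, 0.1453, 0.3009]
eef_rot: [0.207, 0.978, -0.0, 0.001]
contact_force: [-0.6, 1.1, 0.3]
opening: 0.996
finger_force: 0.0
```

Request:
step_arm:
  motion:
    - {"dp": [0, 0, 0], "twist": [0, 0, 0.9], "hand": 1}
    - {"dp": [0, 0, 0], "twist": [0, 0, 0.9], "hand": 1}
    - {"dp": [0, 0, 0], "twist": [0, 0, 0.9], "hand": 1}
    - {"dp": [0, 0, 0], "twist": [0, 0, 0.9], "hand": 1}
    - {"dp": [0, 0, 0], "twist": [0, 0, 0.9], "hand": 1}

```text
clock: 3.18
tool_pos: [0.478, 0.1518, 0.3006]
eef_rot: [0.609, 0.793, 0.0, -0.001]
contact_force: [0.3, 0.2, -0.1]
opening: 1.001
finger_force: 0.0
```

```bash
python3 -c "
from h import *
plan((.4234,-.3885,.16),-7.7)"
```

```text
dp [-508.2 -192.   139.9] |561| toolyaw 14.9 turn -22.6 deg twist [-2.00e-04 -1.40e-03  3.95e-01] q7 -0.13 pos [0.478  0.1518 0.3006] open 1.001 t 3.175
```

Request:
step_arm:
  motion:
    - {"dp": [-254, -96, 40], "twist": [0, 0, 0], "hand": 1}
    - {"dp": [-254, -96, 40], "twist": [0, 0, 0], "hand": 1}
    - {"dp": [-254, -96, 40], "twist": [0, 0, 0], "hand": 1}
    - {"dp": [-254, -96, 40], "twist": [0, 0, 0], "hand": 1}
    - {"dp": [-254, -96, 40], "twist": [0, 0, 0], "hand": 1}

```text
clock: 3.8
tool_pos: [0.4514, -0.1228, 0.2602]
eef_rot: [0.61, 0.793, -0.0, -0.0]
contact_force: [0.3, 0.4, -0.4]
opening: 0.999
finger_force: 0.0
```

Request:
step_arm:
  motion:
    - {"dp": [-254, -96, 40], "twist": [0, 0, 0], "hand": 1}
    - {"dp": [-254, -96, 40], "twist": [0, 0, 0], "hand": 1}
    - {"dp": [-254, -96, 40], "twist": [0, 0, 0], "hand": 1}
    - {"dp": [-254, -96, 40], "twist": [0, 0, 0], "hand": 1}
    - {"dp": [-254, -96, 40], "twist": [0, 0, 0], "hand": 1}

```text
clock: 4.42
tool_pos: [0.4251, -0.3937, 0.2199]
eef_rot: [0.61, 0.793, -0.0, 0.0]
contact_force: [-0.0, 1.3, 0.4]
opening: 1.003
finger_force: 0.0
```

Request:
step_arm:
  motion:
    - {"dp": [0, 0, 0], "twist": [0, 0, 0.395], "hand": 1}
    - {"dp": [0, 0, 0], "twist": [0, 0, 0.395], "hand": 1}
    - {"dp": [0, 0, 0], "twist": [0, 0, 0.395], "hand": 1}
    - {"dp": [0, 0, 0], "twist": [0, 0, 0.395], "hand": 1}
    - {"dp": [0, 0, 0], "twist": [0, 0, 0.395], "hand": 1}

```text
clock: 5.05
tool_pos: [0.4253, -0.3908, 0.2207]
eef_rot: [0.752, 0.66, 0.0, -0.0]
contact_force: [-0.1, -0.7, 0.4]
opening: 0.996
finger_force: 0.0
```

```bash
python3 -c "
from h import *
plan((.4234,-.3885,.052),-7.7)"
```

```text
dp [  2.   -2.2 168.7] |169| toolyaw -7.5 turn -0.2 deg twist [ 0.0003 -0.0005  0.004 ] q7 0.60 pos [ 0.4253 -0.3908  0.2207] open 0.996 t 5.05
```

Request:
step_arm:
  motion:
    - {"dp": [2, -2, 60], "twist": [0, 0, 0], "hand": 1}
    - {"dp": [2, -2, 110], "twist": [0, 0, 0], "hand": 1}
    - {"dp": [2, -2, 150], "twist": [0, 0, 0], "hand": 1}
    - {"dp": [2, -2, 168], "twist": [0, 0, 0], "hand": 1}
    - {"dp": [2, -2, 168], "twist": [0, 0, 0], "hand": 1}

```text
clock: 5.68
tool_pos: [0.4229, -0.3889, 0.0521]
eef_rot: [0.752, 0.659, 0.0, -0.001]
contact_force: [-0.2, -0.3, 0.2]
opening: 0.997
finger_force: 0.0
```

Request:
step_arm:
  motion:
    - {"dp": [0, 0, 0], "twist": [0, 0, 0], "hand": -1}
    - {"dp": [0, 0, 0], "twist": [0, 0, 0], "hand": -1}
    - {"dp": [0, 0, 0], "twist": [0, 0, 0], "hand": -1}
    - {"dp": [0, 0, 0], "twist": [0, 0, 0], "hand": -1}
    - {"dp": [0, 0, 0], "twist": [0, 0, 0], "hand": -1}
  force: 40

```text
clock: 6.3
tool_pos: [0.4231, -0.3891, 0.0528]
eef_rot: [0.753, 0.659, 0.0, 0.0]
contact_force: [-0.2, -0.3, 0.4]
opening: 0.463
finger_force: 0.0
```

```bash
python3 -c "
from h import *
plan((.52,-.055,.2),90.5);print(r.get_state()['finger_force'])"
```

```text
dp [ 344.    51.7 -147.2] |378| toolyaw -7.6 turn -81.9 deg twist [ 2.0000e-04 -1.0000e-04  1.4291e+00] q7 0.60 pos [ 0.4231 -0.3891  0.0528] open 0.463 t 6.3
0.0
```

Request:
step_arm:
  motion:
    - {"dp": [0, 0, 0], "twist": [0, 0, 0], "hand": -1}
    - {"dp": [0, 0, 0], "twist": [0, 0, 0], "hand": -1}
    - {"dp": [0, 0, 0], "twist": [0, 0, 0], "hand": -1}
    - {"dp": [0, 0, 0], "twist": [0, 0, 0], "hand": -1}
    - {"dp": [0, 0, -5], "twist": [0, 0, 0], "hand": -1}
  force: 40

```text
clock: 6.92
tool_pos: [0.4228, -0.3887, 0.0573]
eef_rot: [0.753, 0.659, -0.0, -0.001]
contact_force: [0.6, 0.5, -2.9]
opening: 0.292
finger_force: 40.0
```

Request:
step_arm:
  motion:
    - {"dp": [0, 0, -50], "twist": [0, 0, 0], "hand": -1}
    - {"dp": [0, 0, -100], "twist": [0, 0, 0], "hand": -1}
    - {"dp": [0, 0, -140], "twist": [0, 0, 0], "hand": -1}
    - {"dp": [0, 0, -140], "twist": [0, 0, 0], "hand": -1}
    - {"dp": [0, 0, -140], "twist": [0, 0, 0], "hand": -1}

```text
clock: 7.55
tool_pos: [0.4225, -0.3884, 0.1968]
eef_rot: [0.752, 0.659, -0.0, -0.001]
contact_force: [-0.9, -0.4, -3.4]
opening: 0.287
finger_force: 40.0
```

Request:
step_arm:
  motion:
    - {"dp": [0, 0, 0], "twist": [0, 0, -0.9], "hand": -1}
    - {"dp": [0, 0, 0], "twist": [0, 0, -0.9], "hand": -1}
    - {"dp": [0, 0, 0], "twist": [0, 0, -0.9], "hand": -1}
    - {"dp": [0, 0, 0], "twist": [0, 0, -0.9], "hand": -1}
    - {"dp": [0, 0, 0], "twist": [0, 0, -0.9], "hand": -1}

```text
clock: 8.18
tool_pos: [0.422, -0.3882, 0.1954]
eef_rot: [0.389, 0.921, 0.001, -0.002]
contact_force: [-0.9, 0.5, -2.3]
opening: 0.291
finger_force: 40.0
```

Request:
step_arm:
  motion:
    - {"dp": [0, 0, 0], "twist": [0, 0, -0.812], "hand": -1}
    - {"dp": [0, 0, 0], "twist": [0, 0, -0.812], "hand": -1}
    - {"dp": [0, 0, 0], "twist": [0, 0, -0.812], "hand": -1}
    - {"dp": [0, 0, 0], "twist": [0, 0, -0.812], "hand": -1}
    - {"dp": [0, 0, 0], "twist": [0, 0, -0.812], "hand": -1}

```text
clock: 8.8
tool_pos: [0.4219, -0.3883, 0.1954]
eef_rot: [-0.006, 1.0, 0.002, -0.001]
contact_force: [-0.9, -0.2, -3.4]
opening: 0.294
finger_force: 40.0
```

```bash
python3 -c "
from h import *
plan((.52,-.055,.18),90.5);print(r.get_state()['finger_force'])"
```

```text
dp [-101.9  332.1   16.3] |348| toolyaw 90.6 turn -0.1 deg twist [ 0.0037 -0.0029  0.0026] q7 1.83 pos [ 0.4219 -0.3883  0.1954] open 0.294 t 8.8
39.98188131954521
```

Request:
step_arm:
  motion:
    - {"dp": [-60, 190, 0], "twist": [0, 0, 0], "hand": -1}
    - {"dp": [-60, 190, 0], "twist": [0, 0, 0], "hand": -1}
    - {"dp": [-60, 190, 0], "twist": [0, 0, 0], "hand": -1}
    - {"dp": [-60, 190, 0], "twist": [0, 0, 0], "hand": -1}
    - {"dp": [-60, 190, 0], "twist": [0, 0, 0], "hand": -1}

```text
clock: 9.43
tool_pos: [0.4808, -0.1978, 0.1964]
eef_rot: [-0.005, 1.0, 0.001, -0.001]
contact_force: [-1.6, -1.0, -3.3]
opening: 0.29
finger_force: 40.0
```

Request:
step_arm:
  motion:
    - {"dp": [-42, 141, 20], "twist": [0, 0, 0], "hand": -1}
    - {"dp": [-42, 141, 20], "twist": [0, 0, 0], "hand": -1}
    - {"dp": [-42, 141, 20], "twist": [0, 0, 0], "hand": -1}
    - {"dp": [-42, 141, 20], "twist": [0, 0, 0], "hand": -1}
    - {"dp": [-42, 141, 20], "twist": [0, 0, 0], "hand": -1}

```text
clock: 10.05
tool_pos: [0.5215, -0.0607, 0.1771]
eef_rot: [-0.002, 1.0, -0.001, -0.001]
contact_force: [0.3, -0.1, -2.0]
opening: 0.293
finger_force: 40.0
```

```bash
python3 -c "
from h import *
s=snap('top','sweep0'); W=cloud(s)
print(rect(s,W,(.52,-.05),.12,.2,.15,.12))
plan((.52,-.055,.0815),90.5)"
```

```text
{'c': array([ 0.4888, -0.0622]), 'm': array([ 0.4876, -0.0612], dtype=float32), 'size': array([28.8, 38.2]), 'yaw': np.float32(179.3), 'n': 307}
dp [ 1.4  5.8 95.8] |96| toolyaw 90.2 turn 0.3 deg twist [-0.0019 -0.0015 -0.005 ] q7 1.20 pos [ 0.5216 -0.0606  0.1773] open 0.294 t 10.1
```

Request:
step_arm:
  motion:
    - {"dp": [1, 6, 40], "twist": [0, 0, 0], "hand": -1}
    - {"dp": [1, 6, 70], "twist": [0, 0, 0], "hand": -1}
    - {"dp": [1, 6, 88], "twist": [0, 0, 0], "hand": -1}
    - {"dp": [1, 6, 96], "twist": [0, 0, 0], "hand": -1}
    - {"dp": [1, 6, 96], "twist": [0, 0, 0], "hand": -1}

```text
clock: 10.72
tool_pos: [0.5212, -0.0525, 0.0816]
eef_rot: [-0.003, 1.0, -0.0, -0.0]
contact_force: [0.2, 0.9, -3.2]
opening: 0.29
finger_force: 40.0
```

Request:
step_arm:
  motion:
    - {"dp": [0, 0, 0], "twist": [0, 0, 0], "hand": -1}
    - {"dp": [0, 0, 0], "twist": [0, 0, 0], "hand": -1}

```text
clock: 10.98
tool_pos: [0.5218, -0.0514, 0.0824]
eef_rot: [-0.004, 1.0, 0.0, 0.001]
contact_force: [-0.7, 0.6, -1.3]
opening: 0.292
finger_force: 40.0
```

```bash
python3 -c "
from h import *
plan((.517,.295,.081),90.5)"
```

```text
dp [  2.  346.5   1.5] |346| toolyaw 90.5 turn 0.0 deg twist [ 0.0001  0.0015 -0.0008] q7 1.10 pos [ 0.5218 -0.0514  0.0824] open 0.292 t 10.975
```

Request:
step_arm:
  motion:
    - {"dp": [0, 5, 2], "twist": [0, 0, 0], "hand": -1}
    - {"dp": [0, 25, 2], "twist": [0, 0, 0], "hand": -1}
    - {"dp": [0, 50, 2], "twist": [0, 0, 0], "hand": -1}
    - {"dp": [0, 75, 2], "twist": [0, 0, 0], "hand": -1}
    - {"dp": [0, 100, 2], "twist": [0, 0, 0], "hand": -1}

```text
clock: 11.6
tool_pos: [0.5205, 0.05, 0.0798]
eef_rot: [-0.004, 1.0, 0.0, 0.0]
contact_force: [-0.1, -0.4, -2.3]
opening: 0.293
finger_force: 40.0
```

Request:
step_arm:
  motion:
    - {"dp": [0, 25, 0], "twist": [0, 0, 0], "hand": -1}
    - {"dp": [0, 50, 0], "twist": [0, 0, 0], "hand": -1}
    - {"dp": [1, 75, 0], "twist": [0, 0, 0], "hand": -1}
    - {"dp": [1, 100, 0], "twist": [0, 0, 0], "hand": -1}
    - {"dp": [1, 120, 0], "twist": [0, 0, 0], "hand": -1}

```text
clock: 12.22
tool_pos: [0.5182, 0.1703, 0.0798]
eef_rot: [-0.005, 1.0, 0.0, -0.0]
contact_force: [-0.4, -0.7, -2.3]
opening: 0.291
finger_force: 40.0
```

```bash
python3 -c "
from h import *
s=snap('scene','sweep1'); print(r.get_state()['contact_force'])
cv2.imwrite('pics/sweep1c.png',cv2.resize(s['pixels'][160:360,260:520,::-1],(780,600)))
plan((.517,.295,.080),90.5)"
```

```text
[-0.05704669  3.29945293 -2.16228393]
dp [ -0.3 120.8   0.5] |121| toolyaw 90.7 turn -0.2 deg twist [0.0044 0.0011 0.004 ] q7 0.82 pos [0.5183 0.1742 0.0799] open 0.292 t 12.275
```

View pics/sweep1c.png

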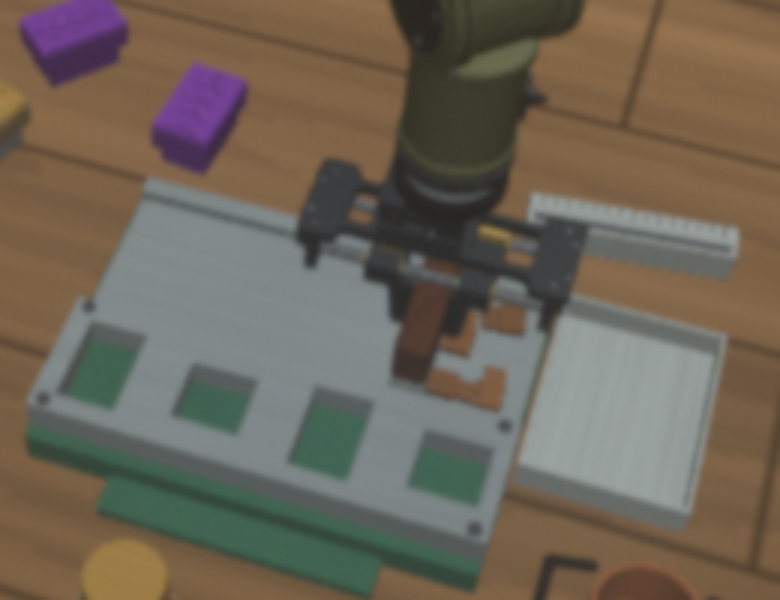

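All four chips, at crop (440–525, 310–400), are ahead of the scraper and the ledge behind it is clear. Finishing the sweep.

Request:
step_arm:
  motion:
    - {"dp": [0, 15, 0], "twist": [0, 0, 0], "hand": -1}
    - {"dp": [0, 30, 0], "twist": [0, 0, 0], "hand": -1}
    - {"dp": [0, 45, 0], "twist": [0, 0, 0], "hand": -1}
    - {"dp": [0, 60, 0], "twist": [0, 0, 0], "hand": -1}
    - {"dp": [0, 75, 0], "twist": [0, 0, 0], "hand": -1}

```text
clock: 12.9
tool_pos: [0.5178, 0.2448, 0.0797]
eef_rot: [-0.004, 1.0, 0.0, -0.0]
contact_force: [-0.8, 0.7, -2.0]
opening: 0.289
finger_force: 40.0
```

Request:
step_arm:
  motion:
    - {"dp": [0, 12, 0], "twist": [0, 0, 0], "hand": -1}
    - {"dp": [0, 24, 0], "twist": [0, 0, 0], "hand": -1}
    - {"dp": [0, 36, 0], "twist": [0, 0, 0], "hand": -1}
    - {"dp": [0, 48, 0], "twist": [0, 0, 0], "hand": -1}
    - {"dp": [0, 48, 0], "twist": [0, 0, 0], "hand": -1}

```text
clock: 13.52
tool_pos: [0.5173, 0.2934, 0.0798]
eef_rot: [-0.005, 1.0, 0.001, 0.0]
contact_force: [0.2, 0.2, -2.5]
opening: 0.291
finger_force: 40.0
```

Request:
step_arm:
  motion:
    - {"dp": [0, 0, -40], "twist": [0, 0, 0], "hand": -1}
    - {"dp": [0, 0, -100], "twist": [0, 0, 0], "hand": -1}
    - {"dp": [0, -60, -140], "twist": [0, 0, 0], "hand": -1}
    - {"dp": [0, -120, -140], "twist": [0, 0, 0], "hand": -1}
    - {"dp": [0, -140, -140], "twist": [0, 0, 0], "hand": -1}

```text
clock: 14.15
tool_pos: [0.5186, 0.1457, 0.2204]
eef_rot: [-0.001, 1.0, -0.002, 0.0]
contact_force: [0.3, 0.7, -3.4]
opening: 0.291
finger_force: 40.0
```

```bash
python3 -c "
from h import *
s=snap('scene'); 
a=cv2.resize(s['pixels'][160:360,260:520,::-1],(400,300))
t=snap('top'); find(t,'top',['chip_1'])
b=cv2.resize(t['pixels'][140:340,120:386,::-1],(400,300))
cv2.imwrite('pics/sweep2.png',np.hstack([a,b]))
plan((.4234,-.3885,.18),-7.7)"
```

```text
chip_1 0.28 [ 0.656 -0.234  0.05 ] [432. 169.]
dp [  97.4 -537.3   40.5] |548| toolyaw 90.2 turn 82.1 deg twist [-9.0000e-04 -1.2000e-03 -1.4323e+00] q7 0.95 pos [0.5187 0.1493 0.2198] open 0.292 t 14.3
```

View pics/sweep2.png

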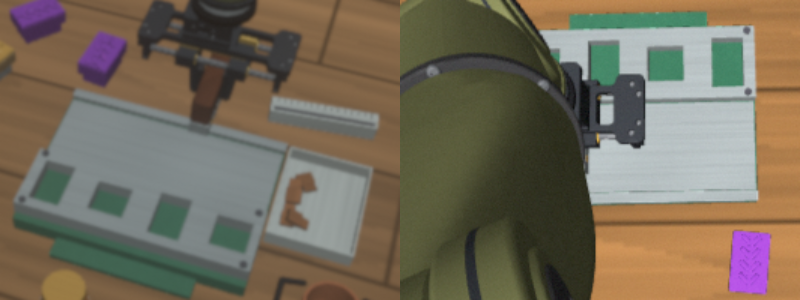

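The chips are in the tray, left panel (300,200), and the ledge is clear. Returning the scraper.

Request:
step_arm:
  motion:
    - {"dp": [48, -268, 0], "twist": [0, 0, 0], "hand": -1}
    - {"dp": [48, -268, 0], "twist": [0, 0, 0], "hand": -1}
    - {"dp": [48, -268, 0], "twist": [0, 0, 0], "hand": -1}
    - {"dp": [48, -268, 0], "twist": [0, 0, 0], "hand": -1}
    - {"dp": [48, -268, 0], "twist": [0, 0, 0], "hand": -1}

```text
clock: 14.92
tool_pos: [0.4721, -0.1198, 0.2194]
eef_rot: [-0.002, 1.0, -0.001, -0.001]
contact_force: [0.7, 0.7, -3.1]
opening: 0.288
finger_force: 40.0
```

Request:
step_arm:
  motion:
    - {"dp": [40, -268, 0], "twist": [0, 0, 0], "hand": -1}
    - {"dp": [40, -268, 0], "twist": [0, 0, 0], "hand": -1}
    - {"dp": [40, -268, 0], "twist": [0, 0, 0], "hand": -1}
    - {"dp": [40, -268, 0], "twist": [0, 0, 0], "hand": -1}
    - {"dp": [40, -268, 0], "twist": [0, 0, 0], "hand": -1}

```text
clock: 15.55
tool_pos: [0.4343, -0.3889, 0.2192]
eef_rot: [-0.002, 1.0, -0.001, -0.0]
contact_force: [-0.4, -0.5, -2.6]
opening: 0.292
finger_force: 40.0
```

Request:
step_arm:
  motion:
    - {"dp": [0, 0, 0], "twist": [0, 0, 0.9], "hand": -1}
    - {"dp": [0, 0, 0], "twist": [0, 0, 0.9], "hand": -1}
    - {"dp": [0, 0, 0], "twist": [0, 0, 0.9], "hand": -1}
    - {"dp": [0, 0, 0], "twist": [0, 0, 0.9], "hand": -1}
    - {"dp": [0, 0, 0], "twist": [0, 0, 0.9], "hand": -1}

```text
clock: 16.18
tool_pos: [0.4369, -0.3826, 0.2194]
eef_rot: [0.432, 0.902, 0.001, -0.0]
contact_force: [0.1, 0.3, -2.3]
opening: 0.292
finger_force: 40.0
```

Request:
step_arm:
  motion:
    - {"dp": [0, 0, 0], "twist": [0, 0, 0.812], "hand": -1}
    - {"dp": [0, 0, 0], "twist": [0, 0, 0.812], "hand": -1}
    - {"dp": [0, 0, 0], "twist": [0, 0, 0.812], "hand": -1}
    - {"dp": [0, 0, 0], "twist": [0, 0, 0.812], "hand": -1}
    - {"dp": [0, 0, 0], "twist": [0, 0, 0.812], "hand": -1}

```text
clock: 16.8
tool_pos: [0.4371, -0.3824, 0.2193]
eef_rot: [0.752, 0.659, 0.001, -0.0]
contact_force: [-0.4, 0.4, -1.7]
opening: 0.289
finger_force: 40.0
```

```bash
python3 -c "
from h import *
s=snap('top'); print('mat',plane_xy(s,.004)[280,507])
plan((.425,-.387,.054),-7.7)"
```

```text
mat [ 0.42778745 -0.3907594 ]
dp [ -6.5 -11.4 165.3] |166| toolyaw -7.6 turn -0.1 deg twist [ 0.0003 -0.0019  0.0016] q7 0.62 pos [ 0.4371 -0.3824  0.2193] open 0.288 t 16.85
```

Request:
step_arm:
  motion:
    - {"dp": [-6, -10, 60], "twist": [0, 0, 0], "hand": -1}
    - {"dp": [-6, -10, 110], "twist": [0, 0, 0], "hand": -1}
    - {"dp": [-6, -10, 150], "twist": [0, 0, 0], "hand": -1}
    - {"dp": [-6, -10, 164], "twist": [0, 0, 0], "hand": -1}
    - {"dp": [-6, -10, 167], "twist": [0, 0, 0], "hand": -1}

```text
clock: 17.48
tool_pos: [0.4254, -0.3889, 0.0527]
eef_rot: [0.752, 0.659, 0.001, -0.0]
contact_force: [0.7, -0.0, -2.1]
opening: 0.293
finger_force: 40.0
```

Request:
step_arm:
  motion:
    - {"dp": [0, 0, 0], "twist": [0, 0, 0], "hand": -0.2}
    - {"dp": [0, 0, 0], "twist": [0, 0, 0], "hand": 0.2}
    - {"dp": [0, 0, 0], "twist": [0, 0, 0], "hand": 0.2}
    - {"dp": [0, 0, 0], "twist": [0, 0, 0], "hand": 0.2}
    - {"dp": [0, 0, 0], "twist": [0, 0, 0], "hand": 0.2}

```text
clock: 18.1
tool_pos: [0.4244, -0.3897, 0.0528]
eef_rot: [0.753, 0.659, 0.0, 0.0]
contact_force: [-1.0, 0.6, -0.7]
opening: 0.6
finger_force: 0.0
```

Request:
step_arm:
  motion:
    - {"dp": [0, 0, -50], "twist": [0, 0, 0], "hand": 1}
    - {"dp": [0, 0, -100], "twist": [0, 0, 0], "hand": 1}
    - {"dp": [0, 0, -150], "twist": [0, 0, 0], "hand": 1}
    - {"dp": [0, 0, -150], "twist": [0, 0, 0], "hand": 1}
    - {"dp": [0, 0, -150], "twist": [0, 0, 0], "hand": 1}

```text
clock: 18.73
tool_pos: [0.424, -0.3892, 0.2022]
eef_rot: [0.752, 0.659, 0.0, -0.0]
contact_force: [-0.2, 0.5, -1.1]
opening: 0.997
finger_force: 0.0
```

```bash
python3 -c "
from h import *
for c in ('top','scene'):
    s=snap(c); W=cloud(s); dies(s,W); print(rect(s,W,(.427,-.39),.055,.075,.064,.065))
plan((.4357,-.2285,.17),71.5)"
```

```text
b1 {'c': array([ 0.5572, -0.3915]), 'm': array([ 0.557, -0.39 ], dtype=float32), 'size': array([34.6, 79.9]), 'yaw': np.float32(165.4), 'n': 547}
b2 {'c': array([ 0.4357, -0.2287]), 'm': array([ 0.4354, -0.229 ], dtype=float32), 'size': array([49.9, 79.3]), 'yaw': np.float32(161.2), 'n': 970}
r1 {'c': array([ 0.554 , -0.2414]), 'm': array([ 0.5541, -0.2418], dtype=float32), 'size': array([55.3, 56. ]), 'yaw': np.float32(101.5), 'n': 722}
r2 {'c': array([ 0.6626, -0.2315]), 'm': array([ 0.6627, -0.2317], dtype=float32), 'size': array([55.4, 56.4]), 'yaw': np.float32(156.4), 'n': 695}
{'c': array([ 0.4261, -0.3886]), 'm': array([ 0.4262, -0.3888], dtype=float32), 'size': array([ 26.4, 106.2]), 'yaw': np.float32(82.1), 'n': 722}
b1 {'c': array([ 0.5592, -0.3912]), 'm': array([ 0.558 , -0.3901], dtype=float32), 'size': array([35.9, 82.1]), 'yaw': np.float32(164.9), 'n': 307}
b2 {'c': array([ 0.4361, -0.2295]), 'm': array([ 0.4359, -0.2302], dtype=float32), 'size': array([54. , 81.3]), 'yaw': np.float32(161.8), 'n': 501}
r1 {'c': array([ 0.5548, -0.242 ]), 'm': array([ 0.5544, -0.2424], dtype=float32), 'size': array([56.6, 59.7]), 'yaw': np.float32(12.5), 'n': 453}
r2 {'c': array([ 0.663 , -0.2328]), 'm': array([ 0.6628, -0.2329], dtype=float32), 'size': array([56.9, 57.7]), 'yaw': np.float32(66.8), 'n': 522}
{'c': array([ 0.4306, -0.3868]), 'm': array([ 0.4295, -0.3883], dtype=float32), 'size': array([ 32.6, 112.1]), 'yaw': np.float32(82.2), 'n': 385}
dp [160.5  -9.2  31.6] |164| toolyaw -7.6 turn 79.1 deg twist [-9.0000e-04 -3.2000e-03 -1.3807e+00] q7 0.65 pos [ 0.4236 -0.3889  0.2013] open 0.999 t 18.825
```

The scraper stands on the mat. Border die b1 has been knocked to about (0.557, -0.40). Taking b2 first.

Request:
step_arm:
  motion:
    - {"dp": [160, -9, 0], "twist": [0, 0, -0.9], "hand": 1}
    - {"dp": [160, -9, 0], "twist": [0, 0, -0.9], "hand": 1}
    - {"dp": [160, -9, 0], "twist": [0, 0, -0.9], "hand": 1}
    - {"dp": [160, -9, 0], "twist": [0, 0, -0.9], "hand": 1}
    - {"dp": [160, -9, 0], "twist": [0, 0, -0.9], "hand": 1}

```text
clock: 19.45
tool_pos: [0.4361, -0.2288, 0.2015]
eef_rot: [0.388, 0.922, 0.0, -0.001]
contact_force: [-0.5, -1.0, -0.3]
opening: 0.999
finger_force: 0.0
```

Request:
step_arm:
  motion:
    - {"dp": [0, 0, 50], "twist": [0, 0, -0.475], "hand": 1}
    - {"dp": [0, 0, 50], "twist": [0, 0, -0.475], "hand": 1}
    - {"dp": [0, 0, 50], "twist": [0, 0, -0.475], "hand": 1}
    - {"dp": [0, 0, 50], "twist": [0, 0, -0.475], "hand": 1}
    - {"dp": [0, 0, 50], "twist": [0, 0, -0.475], "hand": 1}

```text
clock: 20.08
tool_pos: [0.4363, -0.2297, 0.1522]
eef_rot: [0.165, 0.986, 0.0, -0.001]
contact_force: [0.1, 0.9, 0.2]
opening: 1.003
finger_force: 0.0
```

```bash
python3 -c "
from h import *
plan((.435,-.2287,.046),71.3)"
```

```text
dp [  1.5   0.5 106.2] |106| toolyaw 71.1 turn 0.2 deg twist [ 0.0004 -0.0012 -0.0041] q7 1.30 pos [ 0.4363 -0.2297  0.1522] open 1.003 t 20.075
```

Request:
step_arm:
  motion:
    - {"dp": [1, 0, 40], "twist": [0, 0, 0], "hand": 1}
    - {"dp": [1, 0, 75], "twist": [0, 0, 0], "hand": 1}
    - {"dp": [1, 0, 98], "twist": [0, 0, 0], "hand": 1}
    - {"dp": [1, 0, 106], "twist": [0, 0, 0], "hand": 1}
    - {"dp": [1, 0, 106], "twist": [0, 0, 0], "hand": 0}
  force: 30

```text
clock: 20.7
tool_pos: [0.4357, -0.2294, 0.0466]
eef_rot: [0.164, 0.986, -0.0, -0.0]
contact_force: [0.0, -0.2, -0.1]
opening: 0.91
finger_force: 0.0
```

Request:
step_arm:
  motion:
    - {"dp": [0, 0, 0], "twist": [0, 0, 0], "hand": -1}
    - {"dp": [0, 0, 0], "twist": [0, 0, 0], "hand": -1}
    - {"dp": [0, 0, 0], "twist": [0, 0, 0], "hand": -1}
    - {"dp": [0, 0, 0], "twist": [0, 0, 0], "hand": -1}
    - {"dp": [0, 0, 0], "twist": [0, 0, 0], "hand": -1}
  force: 40

```text
clock: 21.32
tool_pos: [0.4359, -0.2297, 0.0472]
eef_rot: [0.164, 0.987, -0.0, 0.0]
contact_force: [0.1, -0.1, 5.3]
opening: 0.567
finger_force: 40.0
```

Request:
step_arm:
  motion:
    - {"dp": [0, 0, -5], "twist": [0, 0, 0], "hand": -1}
    - {"dp": [0, 0, -50], "twist": [0, 0, 0], "hand": -1}
    - {"dp": [0, 0, -100], "twist": [0, 0, 0], "hand": -1}
    - {"dp": [0, 0, -110], "twist": [0, 0, 0], "hand": -1}
    - {"dp": [0, 0, -110], "twist": [0, 0, 0], "hand": -1}

```text
clock: 21.95
tool_pos: [0.4354, -0.2296, 0.1566]
eef_rot: [0.164, 0.986, 0.0, 0.0]
contact_force: [-0.5, 0.0, -3.6]
opening: 0.563
finger_force: 40.0
```

```bash
python3 -c "
from h import *
plan((.632,-.037,.15),90.5)"
```

```text
dp [-123.8  245.8    6.6] |275| toolyaw 71.1 turn 19.4 deg twist [ 1.000e-04  1.000e-04 -3.378e-01] q7 1.29 pos [ 0.4354 -0.2296  0.1566] open 0.563 t 21.95
```

Request:
step_arm:
  motion:
    - {"dp": [-124, 246, 0], "twist": [0, 0, -0.338], "hand": -1}
    - {"dp": [-124, 246, 0], "twist": [0, 0, -0.338], "hand": -1}
    - {"dp": [-124, 246, 0], "twist": [0, 0, -0.338], "hand": -1}
    - {"dp": [-124, 246, 0], "twist": [0, 0, -0.338], "hand": -1}
    - {"dp": [-124, 246, 0], "twist": [0, 0, -0.338], "hand": -1}

```text
clock: 22.58
tool_pos: [0.6337, -0.0313, 0.1539]
eef_rot: [-0.007, 1.0, 0.002, -0.001]
contact_force: [-0.7, -0.1, -2.9]
opening: 0.563
finger_force: 40.0
```

Request:
step_arm:
  motion:
    - {"dp": [0, 0, 0], "twist": [0, 0, 0], "hand": -1}
    - {"dp": [0, 0, 0], "twist": [0, 0, 0], "hand": -1}

```text
clock: 22.82
tool_pos: [0.6304, -0.0382, 0.1544]
eef_rot: [-0.004, 1.0, -0.001, -0.003]
contact_force: [-0.2, -0.6, -2.8]
opening: 0.564
finger_force: 40.0
```

```bash
python3 -c "
from h import *
s=snap('scene'); W=cloud(s)
cv2.imwrite('pics/b2hold.png',cv2.resize(s['pixels'][180:340,200:400,::-1],(750,600)))
plan((.632,-.037,.106),90.5); print(r.get_state()['contact_force'])"
```

```text
dp [-1.7  1.8 49. ] |49| toolyaw 90.4 turn 0.1 deg twist [-0.0019 -0.0043 -0.0011] q7 1.27 pos [ 0.6305 -0.0387  0.155 ] open 0.565 t 22.875
[-0.24049222 -0.62358454 -4.04739461]
```

View pics/b2hold.png

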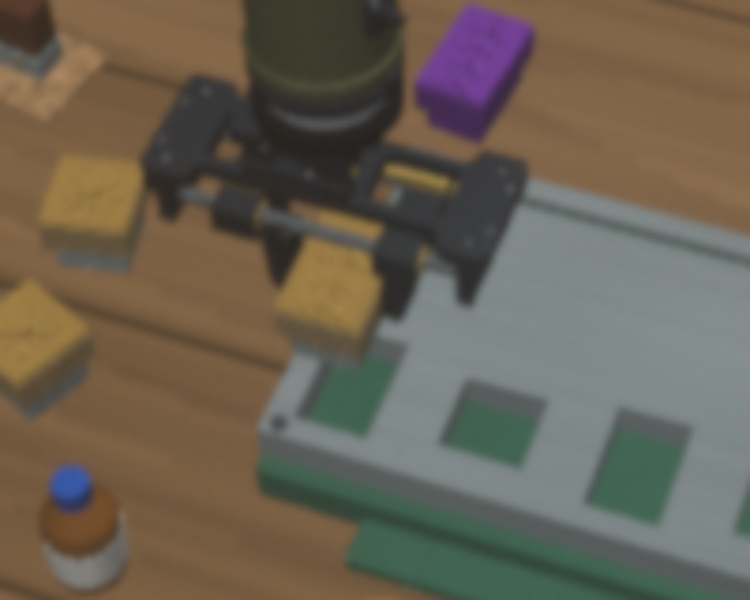

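Request:
step_arm:
  motion:
    - {"dp": [-1.5, 1.5, 25], "twist": [-0.002, -0.004, 0], "hand": -1}
    - {"dp": [-1.5, 1.5, 45], "twist": [-0.002, -0.004, 0], "hand": -1}
    - {"dp": [-1.5, 1.5, 47], "twist": [-0.002, -0.004, 0], "hand": -1}
    - {"dp": [-1.5, 1.5, 47], "twist": [-0.002, -0.004, 0], "hand": -1}
    - {"dp": [-1.5, 1.5, 47], "twist": [-0.002, -0.004, 0], "hand": -1}

```text
clock: 23.5
tool_pos: [0.6345, -0.0353, 0.1105]
eef_rot: [-0.005, 1.0, 0.001, 0.003]
contact_force: [-0.4, 0.3, -3.8]
opening: 0.562
finger_force: 40.0
```

```bash
cat >> h.py <<'E'
def side(s,W,c,z0,z1,n=10):
    """scene camera: extents of points between heights z0,z1 near c"""
    k=(abs(W[...,0]-c[0])<.06)&(abs(W[...,1]-c[1])<.05)&(W[...,2]>z0)&(W[...,2]<z1)
    p=W[k]; print('n',len(p),'x',np.percentile(p[:,0],[2,98]).round(4),'y',np.percentile(p[:,1],[2,98]).round(4))
E
python3 -c "
from h import *
s=snap('scene'); W=cloud(s); side(s,W,(.632,-.037),.085,.104)
plan((.632,-.037,.080),90.5); print(r.get_state()['contact_force'])"
```

```text
n 174 x [0.6397 0.6747] y [-0.0717  0.0017]
dp [ 2.7 -1.8 30.5] |31| toolyaw 90.5 turn -0.0 deg twist [0.0021 0.0056 0.0004] q7 1.24 pos [ 0.6345 -0.0352  0.1106] open 0.563 t 23.55
[-0.20867548  0.76189802 -4.12855261]
```

Request:
step_arm:
  motion:
    - {"dp": [0, 0, 0], "twist": [0, 0, 0], "hand": -1}
    - {"dp": [0, 0, 0], "twist": [0, 0, 0], "hand": -1}
    - {"dp": [0, 0, 0], "twist": [0, 0, 0], "hand": -1}

```text
clock: 23.92
tool_pos: [0.634, -0.0352, 0.1098]
eef_rot: [-0.005, 1.0, 0.001, 0.002]
contact_force: [-0.5, 0.3, -4.1]
opening: 0.564
finger_force: 40.0
```

Request:
step_arm:
  motion:
    - {"dp": [0, 0, 0], "twist": [0, 0, 0], "hand": -1}
    - {"dp": [0, 0, 0], "twist": [0, 0, 0], "hand": -1}
    - {"dp": [0, 0, 0], "twist": [0, 0, 0], "hand": -1}

```text
clock: 24.3
tool_pos: [0.634, -0.0352, 0.1097]
eef_rot: [-0.005, 1.0, 0.001, 0.002]
contact_force: [-0.7, -0.5, -2.9]
opening: 0.562
finger_force: 40.0
```

```bash
python3 -c "
from h import *
plan((.632,-.037,.080),90.5); print(r.get_state()['contact_force'])"
```

```text
dp [ 2.1 -1.8 29.7] |30| toolyaw 90.5 turn -0.0 deg twist [0.002  0.004  0.0005] q7 1.24 pos [ 0.634  -0.0352  0.1097] open 0.562 t 24.3
[-0.70318892 -0.53289673 -2.94728377]
```

Request:
step_arm:
  motion:
    - {"dp": [2, -1.8, 2], "twist": [0.002, 0.004, 0], "hand": -1}
    - {"dp": [2, -1.8, 2], "twist": [0.002, 0.004, 0], "hand": -1}
    - {"dp": [2, -1.8, 5], "twist": [0.002, 0.004, 0], "hand": -1}
    - {"dp": [2, -1.8, 8], "twist": [0.002, 0.004, 0], "hand": -1}
    - {"dp": [2, -1.8, 11], "twist": [0.002, 0.004, 0], "hand": -1}

```text
clock: 24.92
tool_pos: [0.6323, -0.0369, 0.0986]
eef_rot: [-0.005, 1.0, 0.0, 0.0]
contact_force: [0.7, 0.2, -4.2]
opening: 0.564
finger_force: 40.0
```

Request:
step_arm:
  motion:
    - {"dp": [0, 0, 0], "twist": [0, 0, 0], "hand": -1}
    - {"dp": [0, 0, 0], "twist": [0, 0, 0], "hand": -1}
    - {"dp": [0, 0, 0], "twist": [0, 0, 0], "hand": -1}

```text
clock: 25.3
tool_pos: [0.6322, -0.0369, 0.0987]
eef_rot: [-0.005, 1.0, 0.0, 0.0]
contact_force: [1.0, -0.0, -4.5]
opening: 0.565
finger_force: 40.0
```

```bash
python3 -c "
from h import *
plan((.632,-.037,.080),90.5); s=r.get_state(); print(s['contact_force'],s['moment'])
s=snap('scene'); cv2.imwrite('pics/b2in.png',cv2.resize(s['pixels'][220:320,230:355,::-1],(750,600)))
"
```

```text
dp [ 0.2 -0.1 18.7] |19| toolyaw 90.5 turn -0.0 deg twist [0.0002 0.0004 0.0005] q7 1.24 pos [ 0.6322 -0.0369  0.0987] open 0.565 t 25.3
[ 1.01262359 -0.03003627 -4.51592351] [ 0.00535724 -0.3465164  -0.02425987]
```

The contact force shows no push from below, so the foot has entered the pocket. Continuing down.

Request:
step_arm:
  motion:
    - {"dp": [0, 0, 4], "twist": [0, 0, 0], "hand": -1}
    - {"dp": [0, 0, 8], "twist": [0, 0, 0], "hand": -1}
    - {"dp": [0, 0, 12], "twist": [0, 0, 0], "hand": -1}
    - {"dp": [0, 0, 16], "twist": [0, 0, 0], "hand": -1}
    - {"dp": [0, 0, 19], "twist": [0, 0, 0], "hand": -1}

```text
clock: 25.98
tool_pos: [0.6324, -0.037, 0.0802]
eef_rot: [-0.005, 1.0, -0.0, 0.0]
contact_force: [-4.1, -0.2, 19.5]
opening: 0.565
finger_force: 40.0
```

Request:
step_arm:
  motion:
    - {"dp": [0, 0, 0], "twist": [0, 0, 0], "hand": -1}
    - {"dp": [0, 0, 0], "twist": [0, 0, 0], "hand": -1}

```text
clock: 26.22
tool_pos: [0.6323, -0.037, 0.0803]
eef_rot: [-0.005, 1.0, 0.0, 0.0]
contact_force: [1.2, 0.3, 4.1]
opening: 0.562
finger_force: 40.0
```

Request:
step_arm:
  motion:
    - {"dp": [0, 0, 0], "twist": [0, 0, 0], "hand": 0.35}
    - {"dp": [0, 0, 0], "twist": [0, 0, 0], "hand": 0.35}
    - {"dp": [0, 0, 0], "twist": [0, 0, 0], "hand": 0.35}

```text
clock: 26.6
tool_pos: [0.6316, -0.0371, 0.0794]
eef_rot: [-0.005, 1.0, 0.0, -0.0]
contact_force: [-0.2, 1.1, 0.4]
opening: 0.673
finger_force: 0.0
```

Request:
step_arm:
  motion:
    - {"dp": [0, 0, -10], "twist": [0, 0, 0], "hand": 0.35}
    - {"dp": [0, 0, -40], "twist": [0, 0, 0], "hand": 0.35}
    - {"dp": [0, 0, -90], "twist": [0, 0, 0], "hand": 1}
    - {"dp": [0, 0, -90], "twist": [0, 0, 0], "hand": 1}
    - {"dp": [0, 0, -90], "twist": [0, 0, 0], "hand": 1}

```text
clock: 27.22
tool_pos: [0.6317, -0.0372, 0.1698]
eef_rot: [-0.005, 1.0, -0.0, -0.0]
contact_force: [-0.5, -0.1, -1.1]
opening: 0.984
finger_force: 0.0
```

```bash
python3 -c "
from h import *
for c in ('scene','top'):
    s=snap(c); W=cloud(s); print('p1',rect(s,W,(.632,-.037),.074,.09,.081,.06)); SEED['b1']=(.56,-.40); dies(s,W)
plan((.5535,-.2415,.15),11.5)"
```

```text
p1 {'c': array([ 0.6334, -0.0368]), 'm': array([ 0.6333, -0.0372], dtype=float32), 'size': array([51.2, 85.1]), 'yaw': np.float32(0.7), 'n': 774}
b1 {'c': array([ 0.5566, -0.3991]), 'm': array([ 0.5558, -0.4006], dtype=float32), 'size': array([56.4, 81.6]), 'yaw': np.float32(164.1), 'n': 554}
b2 None
r1 {'c': array([ 0.5549, -0.2421]), 'm': array([ 0.5552, -0.243 ], dtype=float32), 'size': array([56.1, 59.6]), 'yaw': np.float32(11.8), 'n': 449}
r2 {'c': array([ 0.6639, -0.2318]), 'm': array([ 0.6632, -0.2328], dtype=float32), 'size': array([57.7, 60.3]), 'yaw': np.float32(66.8), 'n': 531}
p1 {'c': array([ 0.6195, -0.0371]), 'm': array([ 0.6202, -0.0368], dtype=float32), 'size': array([50. , 57.4]), 'yaw': np.float32(179.2), 'n': 684}
b1 None
b2 None
r1 None
r2 None
dp [  79.4 -203.6   18.8] |219| toolyaw 90.5 turn -79.0 deg twist [-0.0018 -0.0019  1.3794] q7 1.27 pos [ 0.6311 -0.0372  0.1686] open 1.001 t 27.325
```

Border die b2 is home in pocket_1. Next is rosette r1.

Request:
step_arm:
  motion:
    - {"dp": [79, -204, 10], "twist": [0, 0, -0.195], "hand": 1}
    - {"dp": [79, -204, 10], "twist": [0, 0, -0.195], "hand": 1}
    - {"dp": [79, -204, 10], "twist": [0, 0, -0.195], "hand": 1}
    - {"dp": [79, -204, 10], "twist": [0, 0, -0.195], "hand": 1}
    - {"dp": [79, -204, 10], "twist": [0, 0, -0.195], "hand": 1}

```text
clock: 27.95
tool_pos: [0.5524, -0.2453, 0.1581]
eef_rot: [-0.099, 0.995, -0.0, -0.002]
contact_force: [-0.2, 0.5, 0.1]
opening: 1.002
finger_force: 0.0
```

Request:
step_arm:
  motion:
    - {"dp": [0, 0, 0], "twist": [0, 0, 0], "hand": 1}
    - {"dp": [0, 0, 0], "twist": [0, 0, 0], "hand": 1}
    - {"dp": [0, 0, 0], "twist": [0, 0, 0], "hand": 1}
    - {"dp": [0, 0, 0], "twist": [0, 0, 0], "hand": 1}

```text
clock: 28.45
tool_pos: [0.5553, -0.241, 0.1597]
eef_rot: [-0.103, 0.995, 0.0, 0.0]
contact_force: [-0.3, 0.3, -1.0]
opening: 1.001
finger_force: 0.0
```

```bash
python3 -c "
from h import *
plan((.5535,-.2418,.047),101.7)"
```

```text
dp [  1.9  -0.4 112.7] |113| toolyaw 101.8 turn -0.1 deg twist [0.0001 0.0002 0.0012] q7 1.71 pos [ 0.5553 -0.241   0.1597] open 1.001 t 28.45
```

Request:
step_arm:
  motion:
    - {"dp": [2, 0, 40], "twist": [0, 0, 0], "hand": 1}
    - {"dp": [2, 0, 80], "twist": [0, 0, 0], "hand": 1}
    - {"dp": [2, 0, 104], "twist": [0, 0, 0], "hand": 1}
    - {"dp": [2, 0, 112.5], "twist": [0, 0, 0], "hand": 1}
    - {"dp": [2, 0, 112.5], "twist": [0, 0, 0], "hand": 1}

```text
clock: 29.08
tool_pos: [0.5531, -0.242, 0.0472]
eef_rot: [-0.102, 0.995, 0.0, -0.0]
contact_force: [0.5, -0.1, 0.9]
opening: 0.999
finger_force: 0.0
```

Request:
step_arm:
  motion:
    - {"dp": [0, 0, 0], "twist": [0, 0, 0], "hand": -1}
    - {"dp": [0, 0, 0], "twist": [0, 0, 0], "hand": -1}
    - {"dp": [0, 0, 0], "twist": [0, 0, 0], "hand": -1}
    - {"dp": [0, 0, 0], "twist": [0, 0, 0], "hand": -1}
    - {"dp": [0, 0, 0], "twist": [0, 0, 0], "hand": -1}
  force: 40

```text
clock: 29.7
tool_pos: [0.5531, -0.2421, 0.0476]
eef_rot: [-0.102, 0.995, -0.0, 0.0]
contact_force: [-0.7, -0.1, 5.1]
opening: 0.633
finger_force: 40.0
```

Request:
step_arm:
  motion:
    - {"dp": [0, 0, -5], "twist": [0, 0, 0], "hand": -1}
    - {"dp": [0, 0, -50], "twist": [0, 0, 0], "hand": -1}
    - {"dp": [0, 0, -100], "twist": [0, 0, 0], "hand": -1}
    - {"dp": [0, 0, -110], "twist": [0, 0, 0], "hand": -1}
    - {"dp": [0, 0, -110], "twist": [0, 0, 0], "hand": -1}

```text
clock: 30.32
tool_pos: [0.5524, -0.2423, 0.1567]
eef_rot: [-0.102, 0.995, 0.0, -0.0]
contact_force: [0.1, -0.1, -5.2]
opening: 0.632
finger_force: 40.0
```

```bash
python3 -c "
from h import *
plan((.6314,.0477,.14),90.5)"
```

```text
dp [-136.1  268.    16.7] |301| toolyaw 101.7 turn -11.2 deg twist [ 1.000e-04 -8.000e-04  1.952e-01] q7 1.70 pos [ 0.5524 -0.2423  0.1567] open 0.632 t 30.325
```

Request:
step_arm:
  motion:
    - {"dp": [-136, 268, 0], "twist": [0, 0, 0.195], "hand": -1}
    - {"dp": [-136, 268, 0], "twist": [0, 0, 0.195], "hand": -1}
    - {"dp": [-136, 268, 0], "twist": [0, 0, 0.195], "hand": -1}
    - {"dp": [-136, 268, 0], "twist": [0, 0, 0.195], "hand": -1}
    - {"dp": [-136, 268, 0], "twist": [0, 0, 0.195], "hand": -1}

```text
clock: 30.95
tool_pos: [0.6305, 0.051, 0.1544]
eef_rot: [-0.006, 1.0, 0.0, -0.002]
contact_force: [0.9, -0.2, -3.4]
opening: 0.63
finger_force: 40.0
```

Request:
step_arm:
  motion:
    - {"dp": [0, 0, 0], "twist": [0, 0, 0], "hand": -1}
    - {"dp": [0, 0, 0], "twist": [0, 0, 0], "hand": -1}

```text
clock: 31.2
tool_pos: [0.6302, 0.0469, 0.1548]
eef_rot: [-0.005, 1.0, -0.001, -0.002]
contact_force: [-0.6, -1.4, -3.9]
opening: 0.632
finger_force: 40.0
```

Request:
step_arm:
  motion:
    - {"dp": [0, 0, 20], "twist": [0, 0, 0], "hand": -1}
    - {"dp": [0, 0, 40], "twist": [0, 0, 0], "hand": -1}
    - {"dp": [0, 0, 45], "twist": [0, 0, 0], "hand": -1}
    - {"dp": [0, 0, 45], "twist": [0, 0, 0], "hand": -1}
    - {"dp": [0, 0, 45], "twist": [0, 0, 0], "hand": -1}

```text
clock: 31.82
tool_pos: [0.6323, 0.0479, 0.1128]
eef_rot: [-0.004, 1.0, 0.0, 0.001]
contact_force: [0.0, 0.7, -3.3]
opening: 0.631
finger_force: 40.0
```

Request:
step_arm:
  motion:
    - {"dp": [0, 0, 0], "twist": [0, 0, 0], "hand": -1}
    - {"dp": [0, 0, 0], "twist": [0, 0, 0], "hand": -1}
    - {"dp": [0, 0, 0], "twist": [0, 0, 0], "hand": -1}

```text
clock: 32.2
tool_pos: [0.6319, 0.0479, 0.1124]
eef_rot: [-0.005, 1.0, 0.0, 0.0]
contact_force: [-0.7, -0.3, -4.2]
opening: 0.632
finger_force: 40.0
```

```bash
python3 -c "
from h import *
plan((.6314,.0477,.0985),90.5); print(r.get_state()['contact_force'])"
```

```text
dp [ 0.5 -0.2 13.9] |14| toolyaw 90.5 turn -0.0 deg twist [0.0001 0.0004 0.0006] q7 1.12 pos [0.6319 0.0479 0.1124] open 0.632 t 32.2
[-0.68879731 -0.30578314 -4.15890327]
```

Request:
step_arm:
  motion:
    - {"dp": [0.7, 0, 4], "twist": [0, 0, 0], "hand": -1}
    - {"dp": [0.7, 0, 7], "twist": [0, 0, 0], "hand": -1}
    - {"dp": [0.7, 0, 10], "twist": [0, 0, 0], "hand": -1}
    - {"dp": [0.7, 0, 13.5], "twist": [0, 0, 0], "hand": -1}
    - {"dp": [0.7, 0, 13.5], "twist": [0, 0, 0], "hand": -1}

```text
clock: 32.83
tool_pos: [0.6308, 0.0479, 0.0983]
eef_rot: [-0.005, 1.0, -0.0, -0.0]
contact_force: [0.9, 0.9, -3.6]
opening: 0.633
finger_force: 40.0
```

Request:
step_arm:
  motion:
    - {"dp": [0, 0, 0], "twist": [0, 0, 0], "hand": -1}
    - {"dp": [0, 0, 0], "twist": [0, 0, 0], "hand": -1}

```text
clock: 33.08
tool_pos: [0.6312, 0.0479, 0.0988]
eef_rot: [-0.005, 1.0, 0.0, 0.0]
contact_force: [0.5, 0.3, -4.3]
opening: 0.631
finger_force: 40.0
```

Request:
step_arm:
  motion:
    - {"dp": [0, 0, 4], "twist": [0, 0, 0], "hand": -1}
    - {"dp": [0, 0, 8], "twist": [0, 0, 0], "hand": -1}
    - {"dp": [0, 0, 12], "twist": [0, 0, 0], "hand": -1}
    - {"dp": [0, 0, 16], "twist": [0, 0, 0], "hand": -1}
    - {"dp": [0, 0, 18.5], "twist": [0, 0, 0], "hand": -1}

```text
clock: 33.7
tool_pos: [0.6309, 0.0479, 0.0806]
eef_rot: [-0.005, 1.0, -0.0, -0.0]
contact_force: [-4.7, -1.2, 13.6]
opening: 0.634
finger_force: 40.0
```

Request:
step_arm:
  motion:
    - {"dp": [0, 0, 0], "twist": [0, 0, 0], "hand": -1}
    - {"dp": [0, 0, 0], "twist": [0, 0, 0], "hand": -1}

```text
clock: 33.95
tool_pos: [0.6309, 0.0478, 0.0807]
eef_rot: [-0.005, 1.0, -0.0, -0.0]
contact_force: [-3.6, 0.3, 4.0]
opening: 0.633
finger_force: 40.0
```

Request:
step_arm:
  motion:
    - {"dp": [0, 0, 0], "twist": [0, 0, 0], "hand": 0.52}
    - {"dp": [0, 0, 0], "twist": [0, 0, 0], "hand": 0.52}
    - {"dp": [0, 0, 0], "twist": [0, 0, 0], "hand": 0.52}

```text
clock: 34.33
tool_pos: [0.6314, 0.0479, 0.0802]
eef_rot: [-0.005, 1.0, 0.0, 0.0]
contact_force: [-0.2, 0.1, -0.0]
opening: 0.762
finger_force: 0.0
```

Request:
step_arm:
  motion:
    - {"dp": [0, 0, -10], "twist": [0, 0, 0], "hand": 0.52}
    - {"dp": [0, 0, -40], "twist": [0, 0, 0], "hand": 0.52}
    - {"dp": [0, 0, -90], "twist": [0, 0, 0], "hand": 1}
    - {"dp": [0, 0, -90], "twist": [0, 0, 0], "hand": 1}
    - {"dp": [0, 0, -90], "twist": [0, 0, 0], "hand": 1}

```text
clock: 34.95
tool_pos: [0.6309, 0.0477, 0.1703]
eef_rot: [-0.005, 1.0, -0.0, 0.0]
contact_force: [0.0, 0.2, -1.4]
opening: 1.0
finger_force: 0.0
```

```bash
python3 -c "
from h import *
s=snap('scene'); W=cloud(s); print('p2',rect(s,W,(.632,.048),.074,.09,.081,.06)); SEED['b1']=(.56,-.40); dies(s,W)
plan((.662,-.2318,.15),66.5)"
```

```text
p2 {'c': array([0.6337, 0.0473]), 'm': array([0.6331, 0.0472], dtype=float32), 'size': array([56.5, 61.3]), 'yaw': np.float32(0.7), 'n': 635}
b1 {'c': array([ 0.5566, -0.4005]), 'm': array([ 0.5561, -0.4013], dtype=float32), 'size': array([54. , 82.3]), 'yaw': np.float32(164.4), 'n': 542}
b2 None
r1 None
r2 {'c': array([ 0.6635, -0.2325]), 'm': array([ 0.6626, -0.2324], dtype=float32), 'size': array([57.4, 59. ]), 'yaw': np.float32(66.3), 'n': 531}
dp [ -29.1 -279.7   19.6] |282| toolyaw 90.5 turn -24.0 deg twist [-0.0007 -0.0014  0.4193] q7 1.15 pos [0.6304 0.0476 0.1695] open 1.0 t 35.0
```

Request:
step_arm:
  motion:
    - {"dp": [-29, -279, 0], "twist": [0, 0, 0.419], "hand": 1}
    - {"dp": [-29, -279, 0], "twist": [0, 0, 0.419], "hand": 1}
    - {"dp": [-29, -279, 0], "twist": [0, 0, 0.419], "hand": 1}
    - {"dp": [-29, -279, 0], "twist": [0, 0, 0.419], "hand": 1}
    - {"dp": [-29, -279, 0], "twist": [0, 0, 0.419], "hand": 1}

```text
clock: 35.62
tool_pos: [0.6608, -0.2365, 0.1681]
eef_rot: [0.206, 0.979, -0.002, -0.001]
contact_force: [0.7, 0.8, -0.6]
opening: 1.002
finger_force: 0.0
```

Request:
step_arm:
  motion:
    - {"dp": [0, 0, 0], "twist": [0, 0, 0], "hand": 1}
    - {"dp": [0, 0, 0], "twist": [0, 0, 0], "hand": 1}
    - {"dp": [0, 0, 0], "twist": [0, 0, 0], "hand": 1}
    - {"dp": [0, 0, 0], "twist": [0, 0, 0], "hand": 1}

```text
clock: 36.12
tool_pos: [0.6629, -0.2291, 0.1702]
eef_rot: [0.202, 0.979, 0.0, -0.0]
contact_force: [-0.2, 0.0, 0.4]
opening: 0.999
finger_force: 0.0
```

```bash
python3 -c "
from h import *
plan((.6620,-.2320,.047),66.4)"
```

```text
dp [ -0.4  -3.1 123.2] |123| toolyaw 66.7 turn -0.3 deg twist [ 0.0006 -0.0004  0.0044] q7 1.25 pos [ 0.6629 -0.2291  0.1702] open 0.999 t 36.125
```

Request:
step_arm:
  motion:
    - {"dp": [0, -3, 45], "twist": [0, 0, 0.004], "hand": 1}
    - {"dp": [0, -3, 90], "twist": [0, 0, 0.004], "hand": 1}
    - {"dp": [0, -3, 115], "twist": [0, 0, 0.004], "hand": 1}
    - {"dp": [0, -3, 123], "twist": [0, 0, 0.004], "hand": 1}
    - {"dp": [0, -3, 123], "twist": [0, 0, 0.004], "hand": 1}

```text
clock: 36.75
tool_pos: [0.6618, -0.2332, 0.0475]
eef_rot: [0.205, 0.979, 0.0, 0.0]
contact_force: [0.5, -0.2, -0.1]
opening: 0.997
finger_force: 0.0
```

Request:
step_arm:
  motion:
    - {"dp": [0, 0, 0], "twist": [0, 0, 0], "hand": -1}
    - {"dp": [0, 0, 0], "twist": [0, 0, 0], "hand": -1}
    - {"dp": [0, 0, 0], "twist": [0, 0, 0], "hand": -1}
    - {"dp": [0, 0, 0], "twist": [0, 0, 0], "hand": -1}
    - {"dp": [0, 0, 0], "twist": [0, 0, 0], "hand": -1}
  force: 40

```text
clock: 37.38
tool_pos: [0.6622, -0.2331, 0.0479]
eef_rot: [0.205, 0.979, 0.0, 0.001]
contact_force: [-0.5, 1.5, 3.3]
opening: 0.632
finger_force: 40.0
```

Request:
step_arm:
  motion:
    - {"dp": [0, 0, -5], "twist": [0, 0, 0], "hand": -1}
    - {"dp": [0, 0, -50], "twist": [0, 0, 0], "hand": -1}
    - {"dp": [0, 0, -100], "twist": [0, 0, 0], "hand": -1}
    - {"dp": [0, 0, -125], "twist": [0, 0, 0], "hand": -1}
    - {"dp": [0, 0, -125], "twist": [0, 0, 0], "hand": -1}

```text
clock: 38.0
tool_pos: [0.662, -0.2344, 0.1738]
eef_rot: [0.206, 0.979, -0.0, 0.001]
contact_force: [-0.3, -0.1, -3.6]
opening: 0.634
finger_force: 40.0
```

```bash
python3 -c "
from h import *
plan((.6300,.2173,.14),90.5)"
```

```text
dp [211.3 400.6  33.1] |454| toolyaw 66.3 turn 24.2 deg twist [-0.0008  0.0029 -0.4231] q7 1.25 pos [ 0.662  -0.2344  0.1738] open 0.634 t 38.0
```

Request:
step_arm:
  motion:
    - {"dp": [105.5, 200, 0], "twist": [0, 0, 0], "hand": -1}
    - {"dp": [105.5, 200, 0], "twist": [0, 0, 0], "hand": -1}
    - {"dp": [105.5, 200, 0], "twist": [0, 0, 0], "hand": -1}
    - {"dp": [105.5, 200, 0], "twist": [0, 0, 0], "hand": -1}
    - {"dp": [105.5, 200, 0], "twist": [0, 0, 0], "hand": -1}

```text
clock: 38.62
tool_pos: [0.6434, -0.0022, 0.17]
eef_rot: [0.202, 0.979, 0.001, -0.003]
contact_force: [0.2, -1.3, -4.5]
opening: 0.633
finger_force: 40.0
```

Request:
step_arm:
  motion:
    - {"dp": [105.5, 200, 0], "twist": [0, 0, -0.423], "hand": -1}
    - {"dp": [105.5, 200, 0], "twist": [0, 0, -0.423], "hand": -1}
    - {"dp": [105.5, 200, 0], "twist": [0, 0, -0.423], "hand": -1}
    - {"dp": [105.5, 200, 0], "twist": [0, 0, -0.423], "hand": -1}
    - {"dp": [105.5, 200, 0], "twist": [0, 0, -0.423], "hand": -1}

```text
clock: 39.25
tool_pos: [0.6273, 0.2213, 0.1704]
eef_rot: [-0.007, 1.0, 0.001, -0.001]
contact_force: [0.0, -0.4, -3.9]
opening: 0.63
finger_force: 40.0
```

Request:
step_arm:
  motion:
    - {"dp": [0, 0, 30], "twist": [0, 0, 0], "hand": -1}
    - {"dp": [0, 0, 50], "twist": [0, 0, 0], "hand": -1}
    - {"dp": [0, 0, 63], "twist": [0, 0, 0], "hand": -1}
    - {"dp": [0, 0, 63], "twist": [0, 0, 0], "hand": -1}
    - {"dp": [0, 0, 63], "twist": [0, 0, 0], "hand": -1}

```text
clock: 39.88
tool_pos: [0.6297, 0.2176, 0.1099]
eef_rot: [-0.005, 1.0, 0.0, 0.001]
contact_force: [0.5, 0.0, -3.1]
opening: 0.628
finger_force: 40.0
```

Request:
step_arm:
  motion:
    - {"dp": [0, 0, 0], "twist": [0, 0, 0], "hand": -1}
    - {"dp": [0, 0, 0], "twist": [0, 0, 0], "hand": -1}
    - {"dp": [0, 0, 0], "twist": [0, 0, 0], "hand": -1}

```text
clock: 40.25
tool_pos: [0.6292, 0.2176, 0.1096]
eef_rot: [-0.005, 1.0, 0.0, 0.0]
contact_force: [0.5, -0.1, -3.6]
opening: 0.627
finger_force: 40.0
```

```bash
python3 -c "
from h import *
plan((.6300,.2173,.0985),90.5); print(r.get_state()['contact_force'])"
```

```text
dp [-0.8 -0.3 11.1] |11| toolyaw 90.5 turn -0.0 deg twist [0.0002 0.0005 0.0006] q7 0.91 pos [0.6292 0.2176 0.1096] open 0.627 t 40.25
[ 0.50840934 -0.13611661 -3.57969833]
```

Request:
step_arm:
  motion:
    - {"dp": [-1, -0.2, 3], "twist": [0, 0, 0], "hand": -1}
    - {"dp": [-1, -0.2, 5], "twist": [0, 0, 0], "hand": -1}
    - {"dp": [-1, -0.2, 8], "twist": [0, 0, 0], "hand": -1}
    - {"dp": [-1, -0.2, 11], "twist": [0, 0, 0], "hand": -1}
    - {"dp": [-1, -0.2, 11], "twist": [0, 0, 0], "hand": -1}

```text
clock: 40.88
tool_pos: [0.6299, 0.2172, 0.0978]
eef_rot: [-0.005, 1.0, -0.0, -0.0]
contact_force: [0.6, -0.7, -3.2]
opening: 0.631
finger_force: 40.0
```

Request:
step_arm:
  motion:
    - {"dp": [0, 0, 0], "twist": [0, 0, 0], "hand": -1}
    - {"dp": [0, 0, 0], "twist": [0, 0, 0], "hand": -1}

```text
clock: 41.12
tool_pos: [0.6302, 0.2173, 0.0983]
eef_rot: [-0.005, 1.0, 0.0, 0.0]
contact_force: [-0.1, 0.4, -4.8]
opening: 0.628
finger_force: 40.0
```

Entered. Pressing it home and releasing.

Request:
step_arm:
  motion:
    - {"dp": [0, 0, 4], "twist": [0, 0, 0], "hand": -1}
    - {"dp": [0, 0, 8], "twist": [0, 0, 0], "hand": -1}
    - {"dp": [0, 0, 12], "twist": [0, 0, 0], "hand": -1}
    - {"dp": [0, 0, 15], "twist": [0, 0, 0], "hand": -1}
    - {"dp": [0, 0, 17.8], "twist": [0, 0, 0], "hand": -1}

```text
clock: 41.75
tool_pos: [0.63, 0.2173, 0.0808]
eef_rot: [-0.005, 1.0, -0.0, -0.0]
contact_force: [-4.8, -2.3, 15.7]
opening: 0.632
finger_force: 40.0
```

Request:
step_arm:
  motion:
    - {"dp": [0, 0, 0], "twist": [0, 0, 0], "hand": -1}
    - {"dp": [0, 0, 0], "twist": [0, 0, 0], "hand": -1}

```text
clock: 42.0
tool_pos: [0.63, 0.2173, 0.0809]
eef_rot: [-0.005, 1.0, 0.0, 0.0]
contact_force: [-2.2, -0.2, 2.4]
opening: 0.631
finger_force: 40.0
```

Request:
step_arm:
  motion:
    - {"dp": [0, 0, 0], "twist": [0, 0, 0], "hand": 0.52}
    - {"dp": [0, 0, 0], "twist": [0, 0, 0], "hand": 0.52}
    - {"dp": [0, 0, 0], "twist": [0, 0, 0], "hand": 0.52}

```text
clock: 42.38
tool_pos: [0.6303, 0.2174, 0.0804]
eef_rot: [-0.005, 1.0, 0.0, 0.0]
contact_force: [-0.9, -0.5, -0.4]
opening: 0.757
finger_force: 0.0
```

Request:
step_arm:
  motion:
    - {"dp": [0, 0, -10], "twist": [0, 0, 0], "hand": 0.52}
    - {"dp": [0, 0, -40], "twist": [0, 0, 0], "hand": 0.52}
    - {"dp": [0, 0, -90], "twist": [0, 0, 0], "hand": 1}
    - {"dp": [0, 0, -90], "twist": [0, 0, 0], "hand": 1}
    - {"dp": [0, 0, -90], "twist": [0, 0, 0], "hand": 1}

```text
clock: 43.0
tool_pos: [0.6299, 0.2171, 0.1705]
eef_rot: [-0.005, 1.0, -0.0, -0.0]
contact_force: [0.5, 0.3, -0.1]
opening: 0.998
finger_force: 0.0
```

```bash
python3 -c "
from h import *
s=snap('scene'); W=cloud(s); print('p4',rect(s,W,(.631,.217),.074,.09,.081,.06))
s=snap('top'); W=cloud(s); SEED['b1']=(.56,-.40); dies(s,W)
plan((.556,-.40,.17),74.5)"
```

```text
p4 {'c': array([0.6322, 0.2158]), 'm': array([0.6316, 0.2158], dtype=float32), 'size': array([55.7, 62. ]), 'yaw': np.float32(0.6), 'n': 711}
b1 {'c': array([ 0.5548, -0.3994]), 'm': array([ 0.5551, -0.3999], dtype=float32), 'size': array([50.9, 80.2]), 'yaw': np.float32(164.4), 'n': 942}
b2 None
r1 None
r2 None
dp [ 7.900e+01 -6.161e+02  1.000e-01] |621| toolyaw 90.5 turn -16.0 deg twist [-0.0014 -0.0021  0.2799] q7 0.94 pos [0.6292 0.2168 0.1692] open 0.999 t 43.1
```

Request:
step_arm:
  motion:
    - {"dp": [26.5, -206, 0], "twist": [0, 0, 0], "hand": 1}
    - {"dp": [26.5, -206, 0], "twist": [0, 0, 0], "hand": 1}
    - {"dp": [26.5, -206, 0], "twist": [0, 0, 0], "hand": 1}
    - {"dp": [26.5, -206, 0], "twist": [0, 0, 0], "hand": 1}

```text
clock: 43.6
tool_pos: [0.6039, 0.0048, 0.1689]
eef_rot: [-0.001, 1.0, -0.002, -0.002]
contact_force: [0.6, -0.1, -0.1]
opening: 1.002
finger_force: 0.0
```

Request:
step_arm:
  motion:
    - {"dp": [26.5, -206, 0], "twist": [0, 0, 0], "hand": 1}
    - {"dp": [26.5, -206, 0], "twist": [0, 0, 0], "hand": 1}
    - {"dp": [26.5, -206, 0], "twist": [0, 0, 0], "hand": 1}
    - {"dp": [26.5, -206, 0], "twist": [0, 0, 0], "hand": 1}

```text
clock: 44.1
tool_pos: [0.5794, -0.1999, 0.1692]
eef_rot: [-0.002, 1.0, -0.001, -0.001]
contact_force: [-0.4, 0.9, 0.3]
opening: 1.003
finger_force: 0.0
```

Request:
step_arm:
  motion:
    - {"dp": [26.5, -204, 0], "twist": [0, 0, 0.28], "hand": 1}
    - {"dp": [26.5, -204, 0], "twist": [0, 0, 0.28], "hand": 1}
    - {"dp": [26.5, -204, 0], "twist": [0, 0, 0.28], "hand": 1}
    - {"dp": [26.5, -204, 0], "twist": [0, 0, 0.28], "hand": 1}
    - {"dp": [26.5, -204, 0], "twist": [0, 0, 0.28], "hand": 1}

```text
clock: 44.72
tool_pos: [0.5565, -0.3988, 0.1695]
eef_rot: [0.135, 0.991, 0.001, -0.0]
contact_force: [-0.1, 1.1, 0.6]
opening: 0.998
finger_force: 0.0
```

Request:
step_arm:
  motion:
    - {"dp": [0, 0, 0], "twist": [0, 0, 0], "hand": 1}
    - {"dp": [0, 0, 0], "twist": [0, 0, 0], "hand": 1}
    - {"dp": [0, 0, 0], "twist": [0, 0, 0], "hand": 1}
    - {"dp": [0, 0, 0], "twist": [0, 0, 0], "hand": 1}

```text
clock: 45.22
tool_pos: [0.5565, -0.3989, 0.1705]
eef_rot: [0.135, 0.991, 0.0, 0.0]
contact_force: [-0.7, 0.7, -0.2]
opening: 1.003
finger_force: 0.0
```

```bash
python3 -c "
from h import *
plan((.5544,-.4003,.047),74.4)"
```

```text
dp [  1.7  -1.9 123.5] |124| toolyaw 74.5 turn -0.1 deg twist [0.0001 0.     0.0023] q7 1.60 pos [ 0.5565 -0.3989  0.1705] open 1.003 t 45.225
```

Request:
step_arm:
  motion:
    - {"dp": [1.7, -2, 45], "twist": [0, 0, 0], "hand": 1}
    - {"dp": [1.7, -2, 90], "twist": [0, 0, 0], "hand": 1}
    - {"dp": [1.7, -2, 115], "twist": [0, 0, 0], "hand": 1}
    - {"dp": [1.7, -2, 123.5], "twist": [0, 0, 0], "hand": 1}
    - {"dp": [1.7, -2, 123.5], "twist": [0, 0, 0], "hand": 1}

```text
clock: 45.85
tool_pos: [0.5543, -0.4009, 0.047]
eef_rot: [0.135, 0.991, 0.0, 0.0]
contact_force: [0.3, 0.1, 0.1]
opening: 0.999
finger_force: 0.0
```

Request:
step_arm:
  motion:
    - {"dp": [0, 0, 0], "twist": [0, 0, 0], "hand": -1}
    - {"dp": [0, 0, 0], "twist": [0, 0, 0], "hand": -1}
    - {"dp": [0, 0, 0], "twist": [0, 0, 0], "hand": -1}
    - {"dp": [0, 0, 0], "twist": [0, 0, 0], "hand": -1}
    - {"dp": [0, 0, 0], "twist": [0, 0, 0], "hand": -1}
  force: 40

```text
clock: 46.48
tool_pos: [0.5543, -0.4007, 0.0472]
eef_rot: [0.135, 0.991, 0.0, 0.0]
contact_force: [-0.1, 0.9, 2.9]
opening: 0.564
finger_force: 40.0
```

Request:
step_arm:
  motion:
    - {"dp": [0, 0, 0], "twist": [0, 0, 0], "hand": -1}
    - {"dp": [0, 0, -50], "twist": [0, 0, 0], "hand": -1}
    - {"dp": [0, 0, -100], "twist": [0, 0, 0], "hand": -1}
    - {"dp": [0, 0, -125], "twist": [0, 0, 0], "hand": -1}
    - {"dp": [0, 0, -125], "twist": [0, 0, 0], "hand": -1}

```text
clock: 47.1
tool_pos: [0.5547, -0.4016, 0.1731]
eef_rot: [0.135, 0.991, -0.001, 0.001]
contact_force: [-0.1, -0.4, -4.2]
opening: 0.564
finger_force: 40.0
```

```bash
python3 -c "
from h import *
plan((.6311,.1323,.17),90.5)"
```

```text
dp [ 69.4 534.8   2.3] |539| toolyaw 74.5 turn 16.0 deg twist [-0.0014  0.0027 -0.2798] q7 1.61 pos [ 0.5547 -0.4016  0.1731] open 0.564 t 47.1
```

Request:
step_arm:
  motion:
    - {"dp": [34.7, 267.4, 0], "twist": [0, 0, 0], "hand": -1}
    - {"dp": [34.7, 267.4, 0], "twist": [0, 0, 0], "hand": -1}
    - {"dp": [34.7, 267.4, 0], "twist": [0, 0, 0], "hand": -1}
    - {"dp": [34.7, 267.4, 0], "twist": [0, 0, 0], "hand": -1}
    - {"dp": [34.7, 267.4, 0], "twist": [0, 0, 0], "hand": -1}

```text
clock: 47.72
tool_pos: [0.5917, -0.1269, 0.1698]
eef_rot: [0.131, 0.991, 0.002, -0.002]
contact_force: [0.5, 0.7, -4.3]
opening: 0.567
finger_force: 40.0
```

Request:
step_arm:
  motion:
    - {"dp": [34.7, 267.4, 0], "twist": [0, 0, -0.28], "hand": -1}
    - {"dp": [34.7, 267.4, 0], "twist": [0, 0, -0.28], "hand": -1}
    - {"dp": [34.7, 267.4, 0], "twist": [0, 0, -0.28], "hand": -1}
    - {"dp": [34.7, 267.4, 0], "twist": [0, 0, -0.28], "hand": -1}
    - {"dp": [34.7, 267.4, 0], "twist": [0, 0, -0.28], "hand": -1}

```text
clock: 48.35
tool_pos: [0.6291, 0.1391, 0.1701]
eef_rot: [-0.008, 1.0, 0.002, -0.001]
contact_force: [0.4, -1.2, -4.0]
opening: 0.562
finger_force: 40.0
```

Request:
step_arm:
  motion:
    - {"dp": [0, 0, 0], "twist": [0, 0, 0], "hand": -1}
    - {"dp": [0, 0, 20], "twist": [0, 0, 0], "hand": -1}
    - {"dp": [0, 0, 40], "twist": [0, 0, 0], "hand": -1}
    - {"dp": [0, 0, 55], "twist": [0, 0, 0], "hand": -1}
    - {"dp": [0, 0, 61], "twist": [0, 0, 0], "hand": -1}

```text
clock: 48.98
tool_pos: [0.6296, 0.1318, 0.1093]
eef_rot: [-0.004, 1.0, -0.001, -0.001]
contact_force: [-0.2, 0.3, -4.7]
opening: 0.565
finger_force: 40.0
```

Request:
step_arm:
  motion:
    - {"dp": [0, 0, 0], "twist": [0, 0, 0], "hand": -1}
    - {"dp": [0, 0, 0], "twist": [0, 0, 0], "hand": -1}
    - {"dp": [0, 0, 0], "twist": [0, 0, 0], "hand": -1}
    - {"dp": [0, 0, 0], "twist": [0, 0, 0], "hand": -1}

```text
clock: 49.48
tool_pos: [0.6305, 0.1331, 0.1114]
eef_rot: [-0.005, 1.0, 0.0, 0.0]
contact_force: [-0.7, -0.4, -4.0]
opening: 0.563
finger_force: 40.0
```

```bash
python3 -c "
from h import *
plan((.6308,.1325,.0985),90.5); print(r.get_state()['contact_force'])"
```

```text
dp [-0.3 -0.6 12.9] |13| toolyaw 90.5 turn -0.0 deg twist [0.0002 0.0008 0.0006] q7 1.00 pos [0.6305 0.1331 0.1114] open 0.563 t 49.475
[-0.66267108 -0.36994922 -4.01442758]
```

Request:
step_arm:
  motion:
    - {"dp": [-0.3, -0.7, 4], "twist": [0, 0, 0], "hand": -1}
    - {"dp": [-0.3, -0.7, 6], "twist": [0, 0, 0], "hand": -1}
    - {"dp": [-0.3, -0.7, 9], "twist": [0, 0, 0], "hand": -1}
    - {"dp": [-0.3, -0.7, 13], "twist": [0, 0, 0], "hand": -1}
    - {"dp": [-0.3, -0.7, 13], "twist": [0, 0, 0], "hand": -1}

```text
clock: 50.1
tool_pos: [0.6303, 0.1322, 0.0974]
eef_rot: [-0.005, 1.0, -0.0, -0.0]
contact_force: [0.6, 1.2, -3.3]
opening: 0.566
finger_force: 40.0
```

Request:
step_arm:
  motion:
    - {"dp": [0, 0, 0], "twist": [0, 0, 0], "hand": -1}
    - {"dp": [0, 0, 0], "twist": [0, 0, 0], "hand": -1}

```text
clock: 50.35
tool_pos: [0.6307, 0.1323, 0.0981]
eef_rot: [-0.005, 1.0, 0.0, 0.0]
contact_force: [0.3, -0.2, -4.6]
opening: 0.564
finger_force: 40.0
```

Request:
step_arm:
  motion:
    - {"dp": [0, 0, 4], "twist": [0, 0, 0], "hand": -1}
    - {"dp": [0, 0, 8], "twist": [0, 0, 0], "hand": -1}
    - {"dp": [0, 0, 12], "twist": [0, 0, 0], "hand": -1}
    - {"dp": [0, 0, 15], "twist": [0, 0, 0], "hand": -1}
    - {"dp": [0, 0, 18.2], "twist": [0, 0, 0], "hand": -1}

```text
clock: 50.98
tool_pos: [0.6306, 0.1323, 0.0801]
eef_rot: [-0.005, 1.0, -0.0, -0.0]
contact_force: [-5.0, -1.6, 20.9]
opening: 0.565
finger_force: 40.0
```

Request:
step_arm:
  motion:
    - {"dp": [0, 0, 0], "twist": [0, 0, 0], "hand": -1}
    - {"dp": [0, 0, 0], "twist": [0, 0, 0], "hand": -1}

```text
clock: 51.22
tool_pos: [0.6306, 0.1323, 0.0802]
eef_rot: [-0.005, 1.0, 0.0, 0.0]
contact_force: [-1.6, -0.1, 2.8]
opening: 0.567
finger_force: 40.0
```

Request:
step_arm:
  motion:
    - {"dp": [0, 0, 0], "twist": [0, 0, 0], "hand": 0.35}
    - {"dp": [0, 0, 0], "twist": [0, 0, 0], "hand": 0.35}
    - {"dp": [0, 0, 0], "twist": [0, 0, 0], "hand": 0.35}

```text
clock: 51.6
tool_pos: [0.6309, 0.1324, 0.0798]
eef_rot: [-0.005, 1.0, 0.0, 0.0]
contact_force: [-0.6, 0.9, 0.5]
opening: 0.679
finger_force: 0.0
```

Request:
step_arm:
  motion:
    - {"dp": [0, 0, -10], "twist": [0, 0, 0], "hand": 0.35}
    - {"dp": [0, 0, -40], "twist": [0, 0, 0], "hand": 0.35}
    - {"dp": [0, 0, -90], "twist": [0, 0, 0], "hand": 1}
    - {"dp": [0, 0, -120], "twist": [0, 0, 0], "hand": 1}
    - {"dp": [0, 0, -120], "twist": [0, 0, 0], "hand": 1}

```text
clock: 52.22
tool_pos: [0.6324, 0.1329, 0.2032]
eef_rot: [-0.004, 1.0, 0.001, 0.003]
contact_force: [0.0, 0.4, -0.1]
opening: 0.99
finger_force: 0.0
```

Request:
step_arm:
  motion:
    - {"dp": [0, 0, 0], "twist": [0, 0, 0.9], "hand": 1}
    - {"dp": [0, 0, 0], "twist": [0, 0, 0.9], "hand": 1}
    - {"dp": [0, 0, 0], "twist": [0, 0, 0.9], "hand": 1}
    - {"dp": [0, 0, 0], "twist": [0, 0, 0.9], "hand": 1}
    - {"dp": [0, 0, 0], "twist": [0, 0, 0.9], "hand": 1}

```text
clock: 52.85
tool_pos: [0.6298, 0.1321, 0.1987]
eef_rot: [0.433, 0.901, -0.001, -0.001]
contact_force: [0.6, 1.3, -0.4]
opening: 1.0
finger_force: 0.0
```

Request:
step_arm:
  motion:
    - {"dp": [0, 0, 0], "twist": [0, 0, 0.568], "hand": 1}
    - {"dp": [0, 0, 0], "twist": [0, 0, 0.568], "hand": 1}
    - {"dp": [0, 0, 0], "twist": [0, 0, 0.568], "hand": 1}
    - {"dp": [0, 0, 0], "twist": [0, 0, 0.568], "hand": 1}
    - {"dp": [0, 0, 0], "twist": [0, 0, 0.568], "hand": 1}

```text
clock: 53.48
tool_pos: [0.6302, 0.1322, 0.1992]
eef_rot: [0.665, 0.747, -0.0, -0.0]
contact_force: [-0.1, 0.2, -0.3]
opening: 1.001
finger_force: 0.0
```

```bash
python3 -c "
from h import *
s=snap('scene'); W=cloud(s)
for y in (-.037,.048,.1325,.217): print(rect(s,W,(.632,y),.074,.09,.081,.05))
print('bar',rect(s,W,(.355,.29),.022,.04,.03,.11))
plan((.3542,.2901,.15),6.4)"
```

```text
{'c': array([ 0.633 , -0.0368]), 'm': array([ 0.6334, -0.0372], dtype=float32), 'size': array([51.2, 84.4]), 'yaw': np.float32(0.7), 'n': 782}
{'c': array([0.634 , 0.0473]), 'm': array([0.6337, 0.0471], dtype=float32), 'size': array([56.6, 61.9]), 'yaw': np.float32(0.6), 'n': 650}
{'c': array([0.6339, 0.1314]), 'm': array([0.6411, 0.1334], dtype=float32), 'size': array([50.1, 83. ]), 'yaw': np.float32(0.3), 'n': 677}
{'c': array([0.6315, 0.2158]), 'm': array([0.6313, 0.2158], dtype=float32), 'size': array([55.7, 60.7]), 'yaw': np.float32(0.6), 'n': 706}
bar {'c': array([0.3565, 0.2899]), 'm': array([0.3555, 0.2908], dtype=float32), 'size': array([ 38.5, 159.7]), 'yaw': np.float32(96.5), 'n': 836}
dp [ 188.4 -256.2   49.5] |322| toolyaw 6.6 turn -0.2 deg twist [-0.0008 -0.      0.0028] q7 -0.07 pos [0.6303 0.1322 0.1993] open 1.002 t 53.525
```

Request:
step_arm:
  motion:
    - {"dp": [188, -256, 0], "twist": [0, 0, 0], "hand": 1}
    - {"dp": [188, -256, 0], "twist": [0, 0, 0], "hand": 1}
    - {"dp": [188, -256, 0], "twist": [0, 0, 0], "hand": 1}
    - {"dp": [188, -256, 0], "twist": [0, 0, 0], "hand": 1}
    - {"dp": [188, -256, 0], "twist": [0, 0, 0], "hand": 1}

```text
clock: 54.15
tool_pos: [0.3581, 0.2889, 0.1999]
eef_rot: [0.666, 0.746, 0.001, -0.0]
contact_force: [0.2, 0.1, 0.7]
opening: 1.001
finger_force: 0.0
```

Request:
step_arm:
  motion:
    - {"dp": [0, 0, 50], "twist": [0, 0, 0], "hand": 1}
    - {"dp": [0, 0, 80], "twist": [0, 0, 0], "hand": 1}
    - {"dp": [0, 0, 80], "twist": [0, 0, 0], "hand": 1}
    - {"dp": [0, 0, 80], "twist": [0, 0, 0], "hand": 1}
    - {"dp": [0, 0, 80], "twist": [0, 0, 0], "hand": 1}

```text
clock: 54.78
tool_pos: [0.3604, 0.2882, 0.1209]
eef_rot: [0.667, 0.745, 0.001, 0.0]
contact_force: [-0.5, 0.8, 0.1]
opening: 1.0
finger_force: 0.0
```

```bash
python3 -c "
from h import *
plan((.3535,.2900,.028),6.4)"
```

```text
dp [ 2.4 -6.9 92.9] |93| toolyaw 6.4 turn -0.0 deg twist [ 0.002  -0.0014  0.    ] q7 -0.44 pos [0.3604 0.2882 0.1209] open 1.0 t 54.775
```

Request:
step_arm:
  motion:
    - {"dp": [2.4, -7, 40], "twist": [0, 0, 0], "hand": 1}
    - {"dp": [2.4, -7, 70], "twist": [0, 0, 0], "hand": 1}
    - {"dp": [2.4, -7, 88], "twist": [0, 0, 0], "hand": 1}
    - {"dp": [2.4, -7, 93], "twist": [0, 0, 0], "hand": 1}
    - {"dp": [2.4, -7, 93], "twist": [0, 0, 0], "hand": 1}

```text
clock: 55.4
tool_pos: [0.3568, 0.2931, 0.0307]
eef_rot: [0.664, 0.747, -0.003, -0.001]
contact_force: [1.6, 4.4, 0.5]
opening: 0.998
finger_force: 0.0
```

Request:
step_arm:
  motion:
    - {"dp": [0, 0, 0], "twist": [0, 0, 0], "hand": -1}
    - {"dp": [0, 0, 0], "twist": [0, 0, 0], "hand": -1}
    - {"dp": [0, 0, 0], "twist": [0, 0, 0], "hand": -1}
    - {"dp": [0, 0, 0], "twist": [0, 0, 0], "hand": -1}
    - {"dp": [0, 0, 0], "twist": [0, 0, 0], "hand": -1}
  force: 40

```text
clock: 56.02
tool_pos: [0.3561, 0.2926, 0.0302]
eef_rot: [0.667, 0.745, -0.004, -0.001]
contact_force: [0.3, -1.4, 0.8]
opening: 0.461
finger_force: 0.0
```

Request:
step_arm:
  motion:
    - {"dp": [0, 0, 0], "twist": [0, 0, 0], "hand": -1}
    - {"dp": [0, 0, 0], "twist": [0, 0, 0], "hand": -1}
    - {"dp": [0, 0, 0], "twist": [0, 0, 0], "hand": -1}
    - {"dp": [0, 0, 0], "twist": [0, 0, 0], "hand": -1}

```text
clock: 56.52
tool_pos: [0.3553, 0.2925, 0.0301]
eef_rot: [0.666, 0.746, -0.005, -0.001]
contact_force: [-4.7, 0.5, 2.3]
opening: 0.338
finger_force: 39.9
```

Request:
step_arm:
  motion:
    - {"dp": [0, 0, -50], "twist": [0, 0, 0], "hand": -1}
    - {"dp": [0, 0, -100], "twist": [0, 0, 0], "hand": -1}
    - {"dp": [0, 0, -130], "twist": [0, 0, 0], "hand": -1}
    - {"dp": [0, 0, -130], "twist": [0, 0, 0], "hand": -1}
    - {"dp": [0, 0, -130], "twist": [0, 0, 0], "hand": -1}

```text
clock: 57.15
tool_pos: [0.357, 0.2933, 0.1591]
eef_rot: [0.666, 0.746, -0.004, -0.0]
contact_force: [-0.8, -0.1, -4.4]
opening: 0.337
finger_force: 39.9
```

```bash
python3 -c "
from h import *
plan((.5265,.0894,.16),0.5)"
```

```text
dp [-221.7  145.5   -0.8] |265| toolyaw 6.4 turn -5.9 deg twist [-0.007   0.0056  0.1037] q7 0.19 pos [0.357  0.2933 0.1591] open 0.337 t 57.15
```

Request:
step_arm:
  motion:
    - {"dp": [-221.5, 145.5, 0], "twist": [-0.007, 0.0056, 0.104], "hand": -1}
    - {"dp": [-221.5, 145.5, 0], "twist": [-0.007, 0.0056, 0.104], "hand": -1}
    - {"dp": [-221.5, 145.5, 0], "twist": [-0.007, 0.0056, 0.104], "hand": -1}
    - {"dp": [-221.5, 145.5, 0], "twist": [-0.007, 0.0056, 0.104], "hand": -1}
    - {"dp": [-221.5, 145.5, 0], "twist": [-0.007, 0.0056, 0.104], "hand": -1}

```text
clock: 57.78
tool_pos: [0.529, 0.0837, 0.1588]
eef_rot: [0.707, 0.707, -0.0, 0.002]
contact_force: [0.4, 0.6, -4.5]
opening: 0.336
finger_force: 39.9
```

Request:
step_arm:
  motion:
    - {"dp": [0, 0, 0], "twist": [0, 0, 0], "hand": -1}
    - {"dp": [0, 0, 0], "twist": [0, 0, 0], "hand": -1}
    - {"dp": [0, 0, 40], "twist": [0, 0, 0], "hand": -1}
    - {"dp": [0, 0, 60], "twist": [0, 0, 0], "hand": -1}
    - {"dp": [0, 0, 60], "twist": [0, 0, 0], "hand": -1}

```text
clock: 58.4
tool_pos: [0.5241, 0.0915, 0.0987]
eef_rot: [0.703, 0.711, -0.001, -0.002]
contact_force: [0.2, -0.1, -3.2]
opening: 0.335
finger_force: 39.9
```

Request:
step_arm:
  motion:
    - {"dp": [0, 0, 0], "twist": [0, 0, 0], "hand": -1}
    - {"dp": [0, 0, 0], "twist": [0, 0, 0], "hand": -1}
    - {"dp": [0, 0, 0], "twist": [0, 0, 0], "hand": -1}

```text
clock: 58.78
tool_pos: [0.5266, 0.0897, 0.1008]
eef_rot: [0.704, 0.71, 0.001, 0.0]
contact_force: [-0.0, -0.2, -3.3]
opening: 0.333
finger_force: 39.9
```

```bash
python3 -c "
from h import *
plan((.5262,.0910,.061),0.5)
s=snap('scene'); cv2.imwrite('pics/bar.png',cv2.resize(s['pixels'][180:360,260:500,::-1],(800,600)))"
```

```text
dp [ 1.2 -0.5 39.8] |40| toolyaw 0.5 turn 0.0 deg twist [ 0.0012 -0.0008 -0.0004] q7 0.54 pos [0.5266 0.0897 0.1008] open 0.333 t 58.775
```

View pics/bar.png

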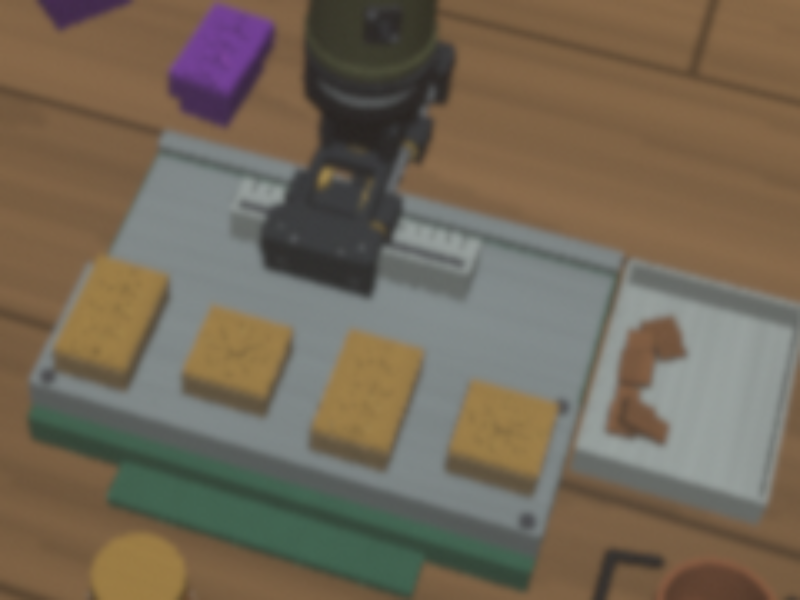

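All four dies sit home, at (110,320), (237,355), (367,395) and (502,435), and the chips are in the tray at (645,380). The gripped bar hangs level over mid-ledge at (355,235). Lowering.

Request:
step_arm:
  motion:
    - {"dp": [0.5, 0, 15], "twist": [0, 0, 0], "hand": -1}
    - {"dp": [0.5, 0, 28], "twist": [0, 0, 0], "hand": -1}
    - {"dp": [0.5, 0, 36], "twist": [0, 0, 0], "hand": -1}
    - {"dp": [0.5, 0, 39], "twist": [0, 0, 0], "hand": -1}
    - {"dp": [0.5, 0, 40.5], "twist": [0, 0, 0], "hand": -1}

```text
clock: 59.45
tool_pos: [0.5259, 0.0898, 0.0602]
eef_rot: [0.704, 0.71, 0.0, -0.001]
contact_force: [-2.8, 0.3, 14.3]
opening: 0.338
finger_force: 39.9
```

Request:
step_arm:
  motion:
    - {"dp": [0, 0, 0], "twist": [0, 0, 0], "hand": -1}
    - {"dp": [0, 0, 0], "twist": [0, 0, 0], "hand": -1}

```text
clock: 59.7
tool_pos: [0.5258, 0.0898, 0.0603]
eef_rot: [0.704, 0.71, 0.0, -0.0]
contact_force: [-1.8, -0.7, 5.6]
opening: 0.338
finger_force: 39.9
```

Request:
step_arm:
  motion:
    - {"dp": [0, 0, 0], "twist": [0, 0, 0], "hand": 0}
    - {"dp": [0, 0, 0], "twist": [0, 0, 0], "hand": 0}
    - {"dp": [0, 0, 0], "twist": [0, 0, 0], "hand": 0}
    - {"dp": [0, 0, 0], "twist": [0, 0, 0], "hand": 0}

```text
clock: 60.2
tool_pos: [0.5265, 0.09, 0.0596]
eef_rot: [0.704, 0.71, 0.0, -0.0]
contact_force: [0.3, 0.3, 0.1]
opening: 0.5
finger_force: 0.0
```

Request:
step_arm:
  motion:
    - {"dp": [0, 0, -10], "twist": [0, 0, 0], "hand": 0}
    - {"dp": [0, 0, -40], "twist": [0, 0, 0], "hand": 0}
    - {"dp": [0, 0, -90], "twist": [0, 0, 0], "hand": 0}
    - {"dp": [0, 0, -150], "twist": [0, 0, 0], "hand": 0}
    - {"dp": [0, 0, -200], "twist": [0, 0, 0], "hand": 0}

```text
clock: 60.82
tool_pos: [0.5262, 0.0897, 0.2624]
eef_rot: [0.704, 0.71, 0.001, 0.0]
contact_force: [0.7, 1.5, -0.5]
opening: 0.501
finger_force: 0.0
```

Request:
step_arm:
  motion:
    - {"dp": [60, -120, 0], "twist": [0, 0, 0], "hand": 0}
    - {"dp": [120, -120, 0], "twist": [0, 0, 0], "hand": 0}
    - {"dp": [180, -120, 0], "twist": [0, 0, 0], "hand": 0}
    - {"dp": [240, -120, 0], "twist": [0, 0, 0], "hand": 0}
    - {"dp": [240, -120, 0], "twist": [0, 0, 0], "hand": 0}

```text
clock: 61.45
tool_pos: [0.4029, 0.3323, 0.2602]
eef_rot: [0.703, 0.711, 0.001, -0.001]
contact_force: [0.6, -0.6, 0.5]
opening: 0.502
finger_force: 0.0
```

Request:
step_arm:
  motion:
    - {"dp": [0, -60, 0], "twist": [0, 0, 0], "hand": 0}
    - {"dp": [0, -60, 0], "twist": [0, 0, 0], "hand": 0}

```text
clock: 61.7
tool_pos: [0.3391, 0.3285, 0.2593]
eef_rot: [0.703, 0.712, -0.003, -0.002]
contact_force: [0.7, 0.3, -0.0]
opening: 0.499
finger_force: 0.0
```

```bash
python3 - <<'E'
from h import *
a=snap('scene'); t=snap('top')
for s,n in((a,'scene'),(t,'top')):
    W=cloud(s); print(n)
    for y in (-.037,.048,.1325,.217): print(rect(s,W,(.632,y),.074,.09,.081,.05))
    print('bar',rect(s,W,(.527,.09),.052,.068,.06,.11)); print('scraper',rect(s,W,(.427,-.39),.055,.075,.064,.065))
    P=W[(abs(W[...,0]-.517)<.07)&(abs(W[...,1]-.318)<.05)]; print('tray max z',np.nanmax(P[:,2]).round(4))
    x=P[P[:,2]>.008]; print('chips',len(x),x.min(0).round(3),x.max(0).round(3))
cv2.imwrite('pics/end.png',np.hstack([cv2.resize(a['pixels'][150:390,140:520,::-1],(400,253)),cv2.resize(t['pixels'][100:340,120:500,::-1],(400,253))]))
print(r.get_state()['tool_pos'],r.get_state()['contact_force'])
E
```

```text
scene
{'c': array([ 0.6337, -0.0368]), 'm': array([ 0.6334, -0.0373], dtype=float32), 'size': array([51.1, 85.7]), 'yaw': np.float32(0.7), 'n': 782}
{'c': array([0.6341, 0.0473]), 'm': array([0.6337, 0.0472], dtype=float32), 'size': array([56.5, 62. ]), 'yaw': np.float32(0.6), 'n': 655}
{'c': array([0.6329, 0.1313]), 'm': array([0.6334, 0.1315], dtype=float32), 'size': array([50. , 84.3]), 'yaw': np.float32(0.5), 'n': 846}
{'c': array([0.6314, 0.2158]), 'm': array([0.6315, 0.2158], dtype=float32), 'size': array([55.7, 60.5]), 'yaw': np.float32(0.6), 'n': 711}
bar {'c': array([0.5297, 0.0881]), 'm': array([0.5288, 0.0892], dtype=float32), 'size': array([ 37.7, 160.4]), 'yaw': np.float32(90.5), 'n': 951}
scraper {'c': array([ 0.4312, -0.3878]), 'm': array([ 0.4297, -0.3883], dtype=float32), 'size': array([ 34. , 110.5]), 'yaw': np.float32(82.2), 'n': 390}
tray max z 0.0282
chips 524 [0.45  0.269 0.008] [0.586 0.366 0.028]
top
{'c': array([ 0.631 , -0.0373]), 'm': array([ 0.6312, -0.0373], dtype=float32), 'size': array([50. , 80.3]), 'yaw': np.float32(179.4), 'n': 977}
{'c': array([0.6313, 0.0467]), 'm': array([0.6316, 0.0466], dtype=float32), 'size': array([54.3, 57.4]), 'yaw': np.float32(0.1), 'n': 772}
{'c': array([0.6312, 0.1309]), 'm': array([0.6307, 0.1305], dtype=float32), 'size': array([50.1, 80.9]), 'yaw': np.float32(0.4), 'n': 981}
{'c': array([0.6294, 0.2163]), 'm': array([0.6296, 0.2153], dtype=float32), 'size': array([56.1, 57.6]), 'yaw': np.float32(1.1), 'n': 767}
bar {'c': array([0.5269, 0.0881]), 'm': array([0.5268, 0.0881], dtype=float32), 'size': array([ 30.8, 157.9]), 'yaw': np.float32(90.3), 'n': 1189}
scraper {'c': array([ 0.4262, -0.388 ]), 'm': array([ 0.4262, -0.3884], dtype=float32), 'size': array([ 26.3, 107.4]), 'yaw': np.float32(82.4), 'n': 728}
tray max z 0.0289
chips 605 [0.449 0.271 0.008] [0.585 0.365 0.029]
[0.34407861 0.32852806 0.26035448] [ 0.75079556 -0.65837723  0.30216847]
```

View pics/end.png

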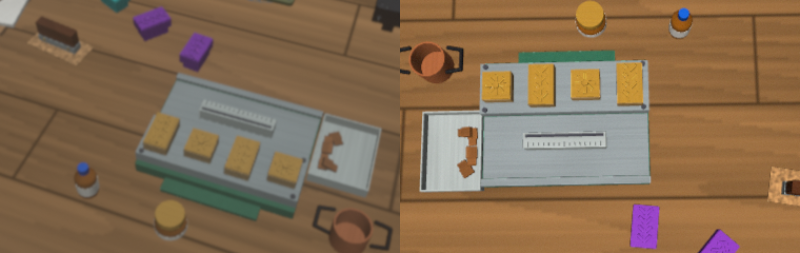

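Everything is in place: bar centred at right panel (565,140), dies home, chips in the tray at (467,150), scraper on its mat. Letting the arm settle, then handing in.

Request:
step_arm:
  motion:
    - {"dp": [0, 0, 0], "twist": [0, 0, 0], "hand": 0}
    - {"dp": [0, 0, 0], "twist": [0, 0, 0], "hand": 0}
    - {"dp": [0, 0, 0], "twist": [0, 0, 0], "hand": 0}

```text
clock: 62.18
tool_pos: [0.3451, 0.3282, 0.2598]
eef_rot: [0.705, 0.71, 0.0, -0.0]
contact_force: [-0.2, 0.9, 1.0]
opening: 0.5
finger_force: 0.0
```

```bash
python3 -c "
from plant import r
print(r.finish_job())"
```

```text
the job is handed in; nothing more can be done
None
```

I handed the job in at about 62 s (no verdict was returned): all four chips were swept into the tray, all four dies are home in matching pockets, the gauge bar is centred and parallel on the ledge, and the scraper is back on its mat.

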